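Fetch the relay hemmed in inside the gutted power supply

ROBOT

A 7-joint arm with a two-finger parallel gripper is mounted at the origin on the work surface. World frame = base frame: x ahead of the robot, y to its left, z up, the work surface at z = 0. Lengths are in mm, angles in rad, forces in N, time in s.
With the tool pointing down it reaches from about 425 to 1025 mm from the base axis. Payload 3.6 kg.
Tool frame: the origin (TCP) lies midway between the tips of the shut fingers; the grasp point (between the pads) lies 19 mm behind it; z points along the fingers, x is the direction in which the jaws open and shut, and the axes are right-handed (so a half turn about z gives the same grasp; the last joint's range is limited). The gripper opens to 85 mm and grips with 20 to 120 N. Pads are 22 mm wide; open, the fingers measure 114 mm over their backs; the gripper's body (76 mm by 85 mm) begins 54 mm behind the grasp point. The pads swing forward as they close: fully open they stand 13 mm farther back than shut.
Start: joints at [1.06, 0.591, 0.048, 1.609, -0.033, 0.943, -0.034], TCP at [293.508, -662.935, 231.302] pointing down, gripper open.
Joint ranges: [-2.69, 2.69], [-0.47, 2.24], [-1.27, 1.36], [0.19, 2.51], [-1.53, 4.68], [0.08, 2.07], [-3.09, 3.09]. Speed limits (rad/s): [2.57, 2.57, 3.14, 3.14, 3.14, 3.14, 3.14].

INTERFACE

Orientations are given as [roll, pitch, yaw] about the fixed x, y, z axes, in that order (R = Rz(yaw) Ry(pitch) Rx(roll)).
In Python, from workcell import arm gives the robot as it stands.
- The arm moves only by the shell command python3 -m crank 'ROWS' [FORCE]. ROWS is JSON, a list of rows, each a list of 5 numbers: the shift along the tool's x, y, z in units of 50 mm (1.0 is 50 mm), then the turn about the tool's z in rad, then the closure, from -1 (fully open) to 1 (shut). A call has 1 to 12 rows; each row shifts and turns the commanded pose from where the row before left it, along the tool's axes as they then stand; what a row does not reach is not made up. A row lasts 1/8 s, in which the tool goes at most 62.5 mm and 10.7 degrees, less where a joint would pass 70% of its speed; a pose out of reach is approached as far as the arm can. A call is refused whole if a number of a shift passes 1 or a number of a turn 0.188, either way. A call with a gripper value outside its range is refused whole. The fingers move at their own pace and stop on an object; FORCE is the grip in N (left out, the last holds). Time passes only in rows, so rows that do not move let the fingers close. It gives the time, the measured TCP pose, the force and the opening at its end, in the units of the state.
- arm.get_obs(): the state, without advancing time (a new reading comes with each control period).
- arm.snapshot(name): name is "scene" or "top" or "wrist"; returns a dict with "color" (480x640x3 uint8, red, green, blue), "depth" (480x640 float32, mm along the optical axis (not along the pixel's ray), 0 where there is no reading), "fx", "fy", "cx", "cy" (pixels), "R" (3x3) and "t" (3): a world point X has camera coordinates R X + t. Camera axes: x right, y down, z forward; pixel columns grow to the right and rows downward; lengths in mm; the calibration is good to about 2 mm. A picture is of the moment at which its call begins.
- arm.finish_job(): hands the job in, once; it reports no verdict.
Trained networks look in the newest picture that a camera, given by its name, has taken for a name from the list of things; names that differ only in an ending like _2 or _b are one class to them, and where a whole thing is asked for, a point or a joint stands for the part that bears it (a point fixed in the world has none). Each returns a list of dicts, best first, with "score" (0 to 1); they miss things now and then, are a little off and sometimes report something else, mostly with a low value. They report only what shows in the picture. A call takes as long as a camera call. They do not tell look-alikes from the thing itself.
- arm.recognise(thing, camera): "location" ([column, row] as shares, 0 to 1, of the picture: columns of its width, rows of its height, amid what is visible of it).
- arm.cut_out(thing, camera): "mask" (480x640 bool, what is visible of it) and "location" ([column, row] as shares, 0 to 1, of the picture: columns of its width, rows of its height, amid what is visible of it).
The state is a dict: "time_s": time; "joint_pos": joint angles; "dq": joint speeds; "effort": joint torques, N m; "position": TCP position; "orientation": TCP orientation; "contact_force": force on the tool from outside, world axes, zero at the start; "moment": the same for the moment, N m; "gripper_width": opening from 0.0 (shut) to 1.0 (fully open).
Only numpy, scipy, OpenCV 4.12 (cv2) and the standard library are available. Lean on these libraries where they do the work, as an engineer would, in place of code of your own. Each camera call takes 0.05 s, during which the arm holds its last target.

TASK

The relays are being weighed for the silver buyer, and the orange one stands in the gutted power supply, hemmed in by the fan and the two capacitor cans. Move the fan and both cans over to the parts tray and stand them there upright, then take the relay out and stand it upright in the middle of the scale's pan while they wait. Last, put the tall can, the short can and the fan back in the power supply, each standing just where it stood before, the fan square as it was; knock nothing over and leave the choke, the transformer and the heat sink alone.

Things in the scene. Friction and masses are not known exactly. Their poses are not given: they have to be found in the camera images.
- psu: gutted beige power supply, fixed: floor pan 150 mm square (x = -80 to 70, y = -75 to 75 mm), floor 3 mm thick, 10 mm lips; origin on its underside, on a slab 20 mm above the bench. At -x its rear panel, 64 mm high, inner face x = -77 mm, with the mains inlet block (28 mm wide, to x = -40 mm, 55 mm high) at y = 0. The fan stands in front (+x) of relay and cans; gaps of 4 to 10 mm take no finger
- fan_mid (a point): black cooling fan, 80 mm square, 25 mm thick, 90 g, on edge, across the front of the relay and cans; point: its centre, 40 mm above its underside; x axis through the thickness, z up. Grip from above by its top 20 to 25 mm, across the thickness, at mid-width (the relay behind is 40 mm high)
- can_tall_mid (a point): tall aluminium capacitor can, upright, diameter 35 mm, height 70 mm, 90 g; point: its centre, 35 mm above its underside, z up. Stands beside the relay, on either side, 60 mm from the rear panel (to its axis); once the fan is gone it can be gripped along the power supply's x axis
- can_short_mid (a point): short aluminium capacitor can, upright, diameter 30 mm, height 50 mm, 45 g; point: its centre, 25 mm above its underside, z up. Stands on the relay's other side, 60 mm from the rear panel (to its axis); once the fan is gone it can be gripped along the power supply's x axis
- relay_mid (a point): orange plastic relay, 36 mm (its x) by 28 mm (its y), 40 mm high with the blade terminals on top (plain body to 34 mm), 60 g, upright; point: its centre, 20 mm above its underside, z up. Stands 6 mm from the inlet block, a can on either side; once both cans are gone it can be gripped across its y
- tray_in (a point): the parts tray, the side area: an empty shallow grey steel tray, fixed, 220 mm (its x) by 160 mm (its y) outside, walls 4 mm thick and 14 mm high; the point is the centre of its inner floor, z up. Tray and scale may change sides
- scale_pan (a point): the weighing scale, fixed, light grey, 210 mm (its x) by 150 mm (its y), with a flat steel pan 126 mm (x) by 130 mm (y); the point is the centre of the pan's top face, 36 mm above the slab, z up
- choke_mid (a point): bystander: copper-wound ring choke, 29 mm across, 15 mm high, lying loose in the power supply's front corner; the point is its centre
- transformer_mid (a point): bystander: small black and yellow transformer, 40 by 34 by 34 mm, loose on the slab; the point is its centre
- heatsink_mid (a point): bystander: finned aluminium heat sink, 26 by 56 by 40 mm, loose on the slab; the point is its centre, 20 mm up
There are look-alikes about, which are no part of the job. Leave any purple look-alike of the part that bears can_short_mid alone. What is shaped like the part that bears relay_mid but blue is not meant.

How it is judged:
By the outcome, as a careful person would: the job done as asked, in the order asked, and still so for the second after the job is handed in, with the robot touching nothing.
It also fails if it takes over 128 s, if anything falls off the work surface, if the arm or the gripper's body presses on something with over 40 N, if the wrist force passes 120 N, or if a joint passes its speed limit or range.

## Working session

There is one attempt and no reset: what is moved stays moved. The work goes in short steps, Python scripts to look and compute and a shell command to move; the robot and the scene stay as the last step left them, time stands still between calls to the robot, and variables do not carry over. Pictures are saved under pics/ and viewed, and the job is handed in when it is done.

```bash
ls; mkdir -p pics; cat > h.py <<'E'
from workcell import arm
import numpy as np, cv2
def snap(n,fn=None):
    s=arm.snapshot(n)
    if fn: cv2.imwrite('pics/'+fn,s['color'][:,:,::-1])
    return s
def px2w(s,u,v,d=None):
    if d is None: d=s['depth'][int(round(v)),int(round(u))]
    c=np.array([(u-s['cx'])/s['fx']*d,(v-s['cy'])/s['fy']*d,d])
    return np.array(s['R']).T@(c-np.array(s['t']))
def cloud(s,mask=None):
    D=s['depth']; v,u=np.nonzero((D>0)&(mask if mask is not None else True)); d=D[v,u]
    c=np.stack([(u-s['cx'])/s['fx']*d,(v-s['cy'])/s['fy']*d,d],1)
    return (c-np.array(s['t']))@np.array(s['R']),u,v
E
python3 - <<'E'
from h import *
o=arm.get_obs(); print(o)
for n in ['scene','top','wrist']:
    s=snap(n,n+'0.png'); print(n,s['fx'],-np.array(s['R']).T@s['t'],np.round(s['R'],3).tolist())
    for t in ['psu','fan_mid','can_tall_mid','can_short_mid','relay_mid','tray_in','scale_pan','choke_mid','transformer_mid','heatsink_mid']:
        for r in arm.recognise(t,n):
            u,v=r['location'][0]*640,r['location'][1]*480
            print(t,round(r['score'],2),round(u),round(v),px2w(s,min(u,639),min(v,479)).round())
E
```

```text
pics
{'time_s': 0.0, 'joint_pos': array([ 1.0604868 ,  0.59212892,  0.04827546,  1.60985345, -0.03329951,
        0.94269179, -0.03372297]), 'dq': array([ 8.09057884e-04, -1.43467751e-03,  9.90955398e-05, -1.50697415e-03,
        4.44287695e-04,  1.80660656e-04, -6.91228463e-04]), 'effort': array([-1.02312675e-03, -5.48691738e+01,  1.54684290e+00, -1.98123550e+01,
        9.50701389e-03,  8.95104575e-03, -4.81381974e-06]), 'position': array([ 293.19110091, -662.15074461,  230.12159077]), 'orientation': array([ 3.14147689e+00,  2.27432349e-03, -1.15390967e+00]), 'contact_force': array([-0.78275324, -0.52795294,  0.55632778]), 'moment': array([ 0.00015649, -0.0280225 , -0.0001849 ]), 'gripper_width': 1.0006209747422066}
scene 477.35990519506345 [ 747.80654698 -453.51115987  871.94591765] [[0.86, 0.51, -0.0], [0.42, -0.709, -0.567], [-0.289, 0.488, -0.824]]
psu 0.91 329 291 [535. -47.  24.]
psu 0.37 340 299 [575. -80.  81.]
fan_mid 0.72 364 283 [603. -41. 105.]
can_tall_mid 0.65 337 299 [570. -80.  79.]
can_short_mid 0.78 298 157 [292. 225.  36.]
can_short_mid 0.53 348 264 [551.  -1.  7
[... 590 characters left out ...]

can_short_mid 0.66 335 208 [544.  -6.  71.]
can_short_mid 0.5 231 324 [283. 235.  48.]
can_short_mid 0.28 453 210 [ 545. -291.   23.]
relay_mid 0.74 462 356 [ 202. -286.   37.]
relay_mid 0.49 347 205 [553. -37.  60.]
tray_in 0.6 456 210 [ 545. -298.   25.]
scale_pan 0.66 201 208 [554. 307.  58.]
choke_mid 0.4 356 172 [638. -62.  42.]
choke_mid 0.35 455 132 [ 733. -304.   47.]
transformer_mid 0.8 223 130 [748. 257.  56.]
transformer_mid 0.17 359 171 [640. -69.  41.]
heatsink_mid 0.65 456 129 [ 734. -302.   62.]
heatsink_mid 0.44 342 212 [538. -25.  54.]
wrist 379.9197893236955 [ 355.93548378 -635.54581483  374.45876772] [[0.405, -0.914, 0.0], [-0.881, -0.39, 0.269], [-0.246, -0.109, -0.963]]
```

View pics/scene0.png

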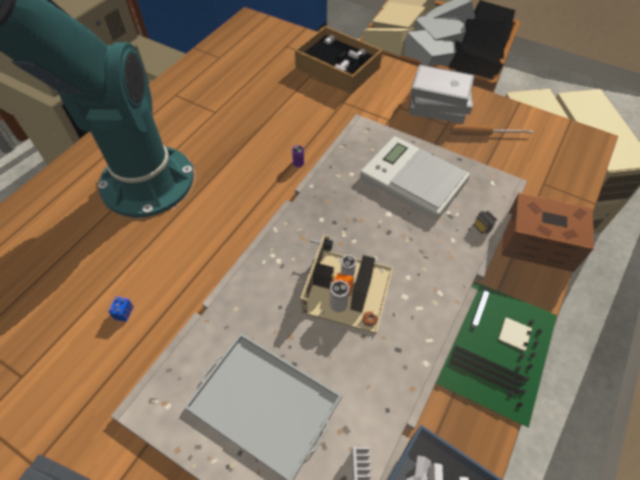

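View pics/top0.png

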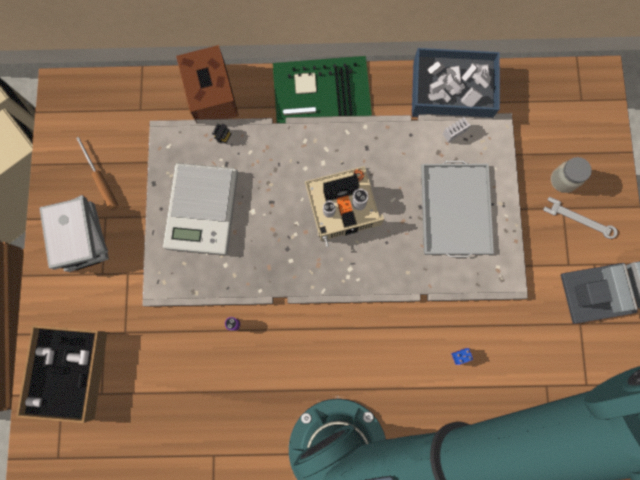

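```bash
python3 - <<'E'
import cv2
a=cv2.imread('pics/scene0.png')[220:360,260:430]; b=cv2.imread('pics/top0.png')[150:260,280:410]
a=cv2.resize(a,None,fx=3,fy=3,interpolation=2)
b=cv2.resize(b,(int(130*420/110)*1,420)); b=b[:, :280+10+0+0+6] if False else b
cv2.imwrite('pics/c0.png',cv2.resize(cv2.hconcat([a,b]),(800,int(420*800/(a.shape[1]+b.shape[1])))))
E
```

```text
(no output)
```

View pics/c0.png

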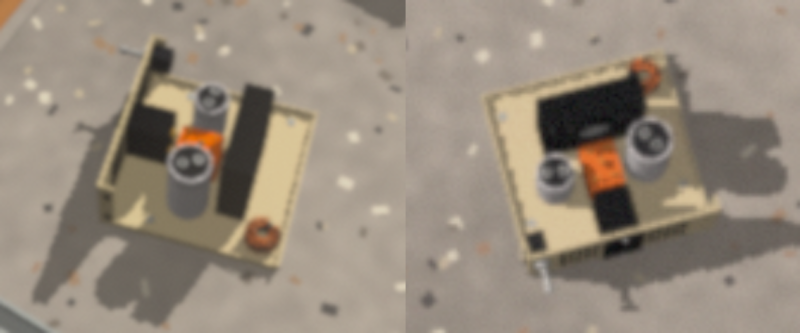

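Two relays: the orange one inside the PSU (scene 345,278) and the blue one on the bench (122,309). The orange one fits. Two short cans: the silver one in the PSU (348,264) and the purple one on the bench (298,157). The silver one fits. The enlarged crop confirms both, with the orange relay between two silver cans and the black fan in front. The tray is on the -y side and the scale on the +y side. Next I'll bring the wrist camera over the PSU.

```bash
python3 -m crank '[[0,0,-0.2,-0.1,-1],[0,0,-0.2,-0.18,-1],[0,0,-0.2,-0.18,-1],[0,0,-0.2,-0.18,-1],[0,0,-0.2,-0.18,-1],[0,0,-0.2,-0.18,-1],[0,0,-0.2,-0.18,-1],[0.3,-0.4,0,-0.18,-1],[0.5,-0.7,0,-0.014,-1],[0.52,-0.82,0,0,-1]]'
python3 -m crank '[[0.52,-0.82,0,0,-1],[0.52,-0.82,0,0,-1],[0.52,-0.82,0,0,-1],[0.52,-0.82,0,0,-1],[0.52,-0.82,0,0,-1],[0.52,-0.82,0,0,-1],[0.52,-0.82,0,0,-1],[0.52,-0.82,0,0,-1],[0.52,-0.82,0,0,-1],[0.52,-0.82,0,0,-1],[0.52,-0.82,0,0,-1],[0.52,-0.82,0,0,-1]]'
python3 -m crank '[[0.5,-0.5,0,0,-1],[0.1,-0.1,0,0,-1],[0,0,0,0,-1]]'
```

```text
time_s: 2.9
position: [341.9, -557.0, 301.2]
orientation: [3.141, -0.0, 0.219]
contact_force: [1.2, 0.4, -1.1]
gripper_width: 1.006
time_s: 4.4
position: [539.3, -8.0, 301.6]
orientation: [3.141, -0.001, 0.22]
contact_force: [-0.7, -0.8, 0.2]
gripper_width: 1.0
time_s: 4.78
position: [561.4, 26.1, 301.1]
orientation: [3.141, 0.001, 0.22]
contact_force: [-0.7, -0.5, -0.7]
gripper_width: 0.999
```

```bash
python3 - <<'E'
from h import *
s=snap('wrist','w1.png'); print(arm.get_obs()['time_s'],arm.get_obs()['position'],arm.get_obs()['orientation'])
np.savez('w1.npz',**{k:s[k] for k in s})
P,u,v=cloud(s); print(-np.array(s['R']).T@s['t'])
h,e=np.histogram(P[:,2],bins=np.arange(0,150,4)); print(list(zip(e.astype(int),h)))
E
```

```text
4.825 [561.03436598  25.16658464 301.03430205] [3.14063523e+00 1.23910191e-03 2.18697805e-01]
[546.93300208  92.40201724 444.25493909]
[(np.int64(0), np.int64(42887)), (np.int64(4), np.int64(15556)), (np.int64(8), np.int64(3384)), (np.int64(12), np.int64(3442)), (np.int64(16), np.int64(40133)), (np.int64(20), np.int64(102164)), (np.int64(24), np.int64(6561)), (np.int64(28), np.int64(1203)), (np.int64(32), np.int64(1114)), (np.int64(36), np.int64(1139)), (np.int64(40), np.int64(487)), (np.int64(44), np.int64(579)), (np.int64(48), np.int64(736)), (np.int64(52), np.int64(663)), (np.int64(56), np.int64(1045)), (np.int64(60), np.int64(355)), (np.int64(64), np.int64(409)), (np.int64(68), np.int64(1006)), (np.int64(72), np.int64(1161)), (np.int64(76), np.int64(698)), (np.int64(80), np.int64(383)), (np.int64(84), np.int64(457)), (np.int64(88), np.int64(666)), (np.int64(92), np.int64(254)), (np.int64(96), np.int64(25)), (np.int64(100), np.int64(1635)), (np.int64(104), np.int64(486)), (np.int64(108), np.int64(0)), (np.int64(112), np.int64(0)), (np.int64(116), np.int64(0)), (np.int64(120), np.int64(0)), (np.int64(124), np.int64(0)), (np.int64(128), np.int64(0)), (np.int64(132), np.int64(0)), (np.int64(136), np.int64(0)), (np.int64(140), np.int64(0)), (np.int64(144), np.int64(0))]
```

View pics/w1.png

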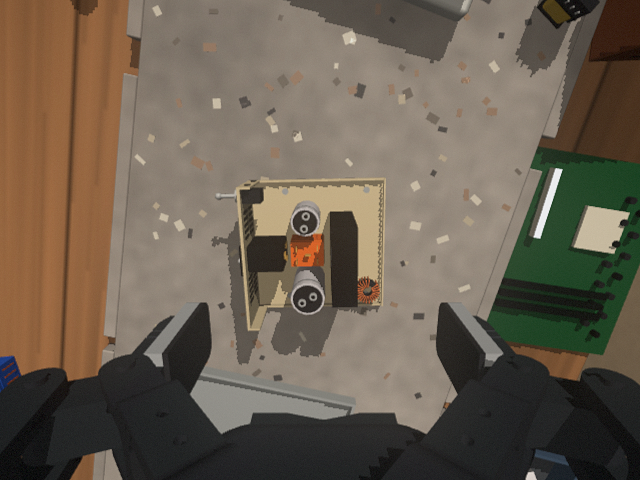

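The wrist view shows the PSU almost square to the tool. The tall can's top is at (307,295), the short can's at (305,218), the relay at (306,250), the fan across (343,258) and the choke at (368,290). Next I'll measure them.

```bash
cat > meas.py <<'E'
from h import *
def meas(s,verbose=True):
    P,u,v=cloud(s)
    near=(abs(P[:,0]-560)<130)&(abs(P[:,1]+25)<130)
    def rect(lo,hi,c=None,r=60):
        m=near&(P[:,2]>lo)&(P[:,2]<hi)
        if c is not None: m&=np.hypot(P[:,0]-c[0],P[:,1]-c[1])<r
        Q=P[m]; return Q
    return P,u,v,near,rect
E
python3 - <<'E'
from meas import *
s=dict(np.load('w1.npz'))
P,u,v,near,rect=meas(s)
Q=rect(97,110); print('fan z',np.median(Q[:,2]),len(Q)); print(cv2.minAreaRect(Q[:,:2].astype(np.float32)))
for n,z in (('tall',(88,97)),('short',(66,80))):
    Q=rect(*z); c=np.median(Q[:,:2],0); 
    print(n,np.median(Q[:,2]),len(Q),c)
for t in ['fan_mid','can_tall_mid','can_short_mid','relay_mid','psu','choke_mid']:
    for r in arm.cut_out(t,'wrist')[:2]:
        m=r['mask']; Q,_,_=cloud(s,m); top=np.percentile(Q[:,2],90); T=Q[Q[:,2]>top-6]
        print(t,round(r['score'],2),np.array(r['location'])*[640,480],m.sum(),top.round(1),cv2.minAreaRect(T[:,:2].astype(np.float32)), np.median(T,0).round(1))
E
```

```text
fan z 103.46157850353588 2137
((591.821044921875, -20.104354858398438), (24.681724548339844, 80.23548126220703), 13.718287467956543)
tall 91.43180114895641 929 [565.73323298 -62.08225156]
short 74.4758863963473 2781 [516.95145695 -23.32114902]
fan_mid 0.89 [345.472 256.512] 2510 104.3 ((591.8034057617188, -20.086475372314453), (24.482315063476562, 80.20818328857422), 13.919334411621094) [591.4 -17.8 103.5]
can_tall_mid 0.57 [445.632   6.384] 816 49.4 ((630.8903198242188, 229.34390258789062), (47.66822814941406, 12.776355743408203), 11.296597480773926) [638.1 231.3  48.1]
can_short_mid 0.74 [305.088 218.496] 805 73.1 ((545.6531982421875, 8.603909492492676), (28.660919189453125, 27.667648315429688), 75.14888763427734) [546.    8.9  71.4]
relay_mid 0.93 [  5.504 370.32 ] 482 28.0 ((211.99551391601562, -281.86676025390625), (5.068366050720215, 30.02226448059082), 20.208600997924805) [ 213.6 -285.4   26.7]
relay_mid 0.71 [308.608 250.512] 1007 58.6 ((555.2323608398438, -28.073333740234375), (34.41401290893555, 27.648395538330078), 12.387585639953613) [555.3 -27.4  57.5]
psu 0.67 [290.496 229.488] 12478 76.1 ((505.0462341308594, -20.040977478027344), (157.6112060546875, 118.71954345703125), 62.02598190307617) [501.8 -33.5  76.4]
choke_mid 0.86 [367.168 292.512] 378 39.4 ((633.783447265625, -63.01822280883789), (23.61168098449707, 27.461238861083984), 13.729741096496582) [631.9 -62.1  38.1]
```

```bash
python3 -m crank '[[0,0,0,-0.021,-1],[0.1,0.2,0.5,0,-1],[0.15,0.2,0.7,0,-1],[0.15,0.2,0.6,0,-1],[0,0.03,0.22,0,-1],[0,0,0,0,-1],[0,0,0,0,-1]]'
python3 - <<'E'
from meas import *
s=snap('wrist','w2.png'); np.savez('w2.npz',**s)
o=arm.get_obs(); print(o['time_s'],o['position'],o['orientation'])
for t in ['fan_mid','can_tall_mid','can_short_mid','relay_mid','psu','choke_mid']:
    for r in arm.cut_out(t,'wrist')[:2]:
        m=r['mask']; Q,_,_=cloud(s,m); top=np.percentile(Q[:,2],90); T=Q[Q[:,2]>top-6]
        print(t,round(r['score'],2),(np.array(r['location'])*[640,480]).round(),m.sum(),top.round(1),cv2.minAreaRect(T[:,:2].astype(np.float32)), np.median(T,0).round(1))
E
```

```text
time_s: 6.0
position: [589.0, 1.5, 201.6]
orientation: [3.141, -0.002, 0.242]
contact_force: [-0.6, -0.1, -0.5]
gripper_width: 0.999
6.05 [589.10029741   1.4655019  201.7290673 ] [ 3.14126202e+00 -2.39829270e-03  2.41904072e-01]
fan_mid 0.59 [322. 264.] 4772 104.3 ((592.110107421875, -20.343612670898438), (25.043455123901367, 80.8758316040039), 13.805407524108887) [591.6 -17.4 103.5]
can_tall_mid 0.85 [270. 300.] 2745 92.3 ((565.1090698242188, -63.897300720214844), (33.884456634521484, 34.5672492980957), 13.387317657470703) [565.1 -62.4  91.4]
can_short_mid 0.67 [270. 208.] 1543 73.1 ((546.3522338867188, 8.402456283569336), (28.54745864868164, 28.926799774169922), 12.521441459655762) [546.4   8.9  71.4]
relay_mid 0.85 [275. 250.] 1987 58.5 ((555.5835571289062, -28.13603401184082), (35.65111541748047, 27.541278839111328), 13.81679916381836) [555.5 -27.2  57.6]
psu 0.82 [246. 215.] 22738 76.1 ((535.991455078125, -2.8756866455078125), (126.14802551269531, 115.2831802368164), 28.715133666992188) [498.4 -28.9  76.3]
choke_mid 0.73 [353. 297.] 797 39.3 ((632.5408935546875, -63.76869201660156), (27.444555282592773, 27.77257537841797), 74.3174819946289) [631.6 -62.1  38.2]
```

View pics/w2.png

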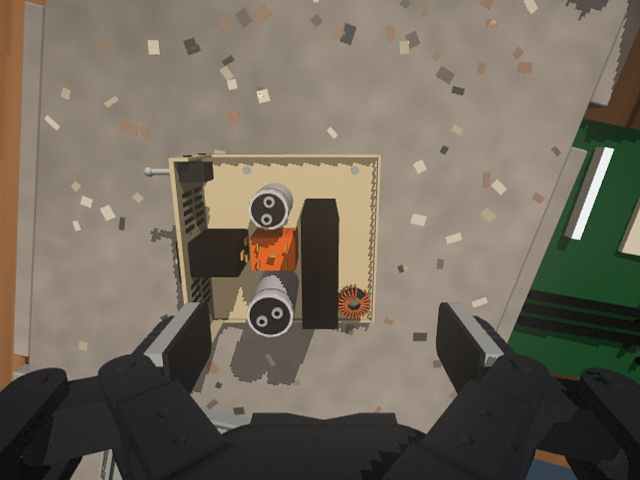

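The two views agree to under 1 mm:

| Thing | x, y (mm) | Top z (mm) |
|---|---|---|
| Fan (yaw 0.241) | 592, -20.2 | 103.4 |
| Tall can | 565.1, -63.9 | about 92 |
| Short can | 546.2, 8.5 | about 72 |
| Relay | 555.5, -28.1 | – |

Next is the fan grip.

```bash
python3 -m crank '[[-0.05,0.44,0.3,0,-1],[0,0,0.7,0,-1],[0,0,0.7,0,-1],[0,0,0.5,0,-1],[0,0,0.35,0,-1],[0,0,0,0,-0.3],[0,0,0,0,0],[0,0,0,0,0.3],[0,0,0,0,1],[0,0,0,0,1]]' 40
python3 - <<'E'
from meas import *
s=snap('wrist','w3.png')
s=snap('top'); P,u,v=cloud(s)
for nm,c,r,zs in (('tray',(547,-302),140,(31,40)),('trayfloor',(547,-302),60,(10,60)),('pan',(563,300),130,(50,62))):
    m=(np.hypot(P[:,0]-c[0],P[:,1]-c[1])<r)&(P[:,2]>zs[0])&(P[:,2]<zs[1])
    print(nm,m.sum(),np.median(P[m],0).round(1),cv2.minAreaRect(P[m][:,:2].astype(np.float32)))
    m2=(np.hypot(P[:,0]-c[0],P[:,1]-c[1])<r); print(np.histogram(P[m2][:,2],np.arange(14,70,3)))
E
```

```text
time_s: 7.6
position: [592.3, -21.1, 73.9]
orientation: [3.141, -0.002, 0.241]
contact_force: [-1.9, -0.4, 6.2]
gripper_width: 0.285
tray 12 [ 439.1 -373.1   36. ] ((439.2545166015625, -373.3057861328125), (6.637611389160156, 10.104715347290039), 63.74613952636719)
(array([ 11,  76, 209, 186,  61,  11,   4,   4,   4,   0,   0,   0,   0,
         0,   0,   0,   0,   0]), array([14, 17, 20, 23, 26, 29, 32, 35, 38, 41, 44, 47, 50, 53, 56, 59, 62,
       65, 68]))
trayfloor 0 [nan nan nan] ((0.0, 0.0), (0.0, 0.0), 0.0)
(array([0, 0, 0, 0, 0, 0, 0, 0, 0, 0, 0, 0, 0, 0, 0, 0, 0, 0]), array([14, 17, 20, 23, 26, 29, 32, 35, 38, 41, 44, 47, 50, 53, 56, 59, 62,
       65, 68]))
pan 4173 [564.2 309.6  55.8] ((556.0614624023438, 310.031982421875), (149.173095703125, 208.62713623046875), 83.39344787597656)
(array([ 104,  701, 1305,  879,  241,   41,   24,   34,   38,   51,  226,
        807, 1075, 1081, 1264,  753,  168,    9]), array([14, 17, 20, 23, 26, 29, 32, 35, 38, 41, 44, 47, 50, 53, 56, 59, 62,
       65, 68]))
  return _methods._mean(a, axis=axis, dtype=dtype,
  ret = um.true_divide(
```

View pics/w3.png

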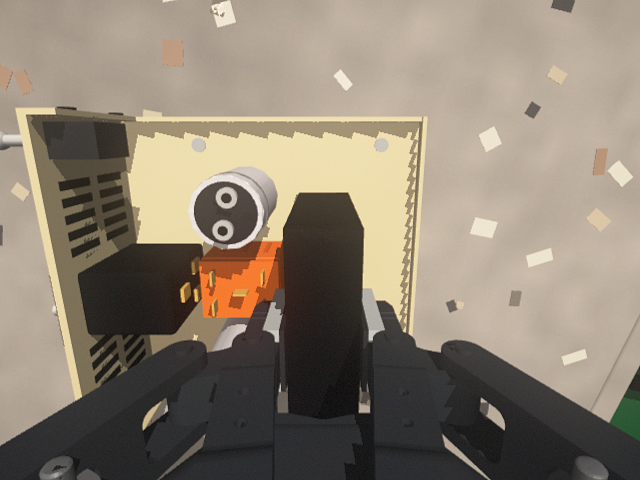

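The picture shows the fan held at mid-width, its body centred at (323,300), with the pads on both faces and the relay and short can untouched. Next I'll lift it and find the tray.

```bash
python3 -m crank '[[0,0,-0.1,0,1],[0,0,-0.3,0,1],[0,0,-0.5,0,1],[0,0,-0.6,0,1],[0,0,-0.5,0,1],[0,0,-0.2,0,1],[0,0,0,0,1]]'
python3 - <<'E'
from meas import *
for n in ('scene','top'):
    s=snap(n,n+'4.png')
    for t in ['tray_in','scale_pan']:
      for r in arm.cut_out(t,n)[:2]:
        m=r['mask']; Q,_,_=cloud(s,m);
        if len(Q)<50: print(t,n,len(Q)); continue
        print(n,t,round(r['score'],2),(np.array(r['location'])*[640,480]).round(),m.sum(),len(Q),np.percentile(Q[:,2],[5,50,95]).round(1),cv2.minAreaRect(Q[:,:2].astype(np.float32)), np.median(Q,0).round(1))
E
```

```text
time_s: 8.57
position: [591.5, -21.3, 183.4]
orientation: [3.141, -0.001, 0.241]
contact_force: [-0.1, -0.1, -1.7]
gripper_width: 0.285
scene tray_in 0.92 [264. 403.] 12314 12258 [22.7 25.3 34.9] ((546.5491943359375, -295.2320251464844), (164.16720581054688, 235.06753540039062), 88.9993667602539) [ 551.7 -301.9   25.3]
scene scale_pan 0.88 [429. 180.] 3003 2991 [38.1 55.6 58.6] ((574.015869140625, 186.4232940673828), (397.68707275390625, 149.80331420898438), 83.80957794189453) [603.8 297.8  55.6]
top tray_in 0.93 [479. 181.] 772 769 [22.4 28.1 39.2] ((493.9803466796875, -266.49603271484375), (128.12359619140625, 384.8595275878906), 55.353782653808594) [ 617.6 -360.3   28.1]
top tray_in 0.65 [333. 178.] 453 453 [136.  198.9 216.3] ((558.938232421875, -11.136573791503906), (89.30438232421875, 183.96080017089844), 76.6580581665039) [581.6  -2.  198.9]
top scale_pan 0.73 [201. 208.] 5691 5669 [44.6 54.4 61.4] ((562.0358276367188, 314.8019104003906), (160.988525390625, 220.81802368164062), 83.82538604736328) [551.3 307.3  54.4]
```

View pics/scene4.png

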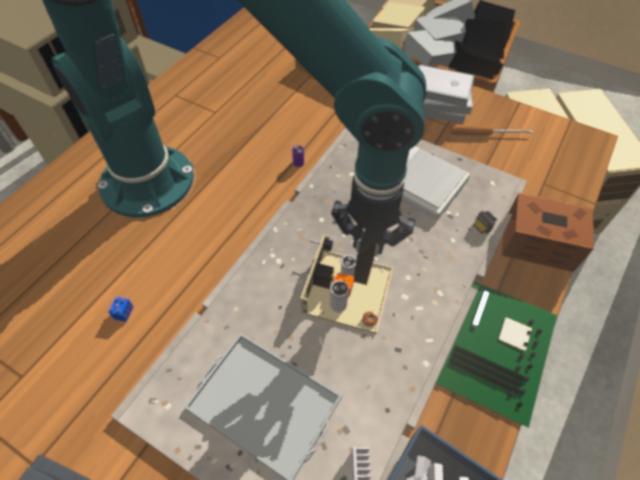

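```bash
python3 -m crank '[[-0.1,0.3,0,0,1],[-0.13,0.6,0,0,1],[-0.13,0.85,0,0,1],[-0.13,0.9,0,0,1],[-0.15,0.9,0,0,1],[-0.15,0.85,0,0,1],[-0.13,0.6,0.1,0,1],[-0.12,0.3,0.4,0,1],[0,0.2,0.5,0,1],[0,0,0.5,0,1],[0,0,0.4,0,1],[0,0,0,0,1]]'
python3 - <<'E'
from meas import *
s=snap('wrist','w5.png')
print(arm.get_obs()['position'],arm.get_obs()['contact_force'])
E
```

```text
time_s: 10.38
position: [604.8, -298.7, 85.0]
orientation: [-3.138, 0.004, 0.243]
contact_force: [-1.1, -0.6, -0.5]
gripper_width: 0.281
[ 606.06692093 -299.3085772    86.58834817] [ 0.05123831 -0.64812073 -0.4129233 ]
```

View pics/w5.png

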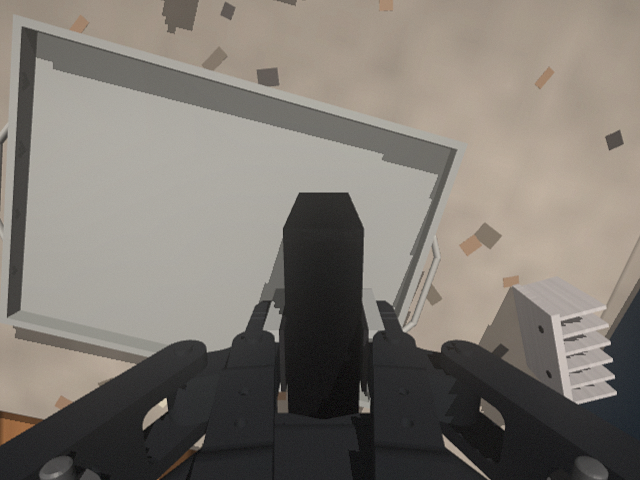

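The fan hangs inside the tray near its +x end, with walls visible all round and clear of the heat sink. I'll lower it onto the floor.

```bash
python3 - <<'E'
from meas import *
s=snap('wrist'); P,u,v=cloud(s)
def med(u,v,r=5): return np.median([px2w(s,a,b) for a in range(u-r,u+r) for b in range(v-r,v+r)],0).round(1)
print('floor',med(150,200),med(80,280),'slab',med(350,30),'rim',med(250,93,1))
E
python3 -m crank '[[0,0,0.15,0,1],[0,0,0.04,0,1],[0,0,0,0,1]]'
```

```text
floor [ 505.8 -288.    24.5] [ 472.3 -343.9   24.8] slab [ 590.  -180.6   20.6] rim [ 548.2 -221.4   24.3]
time_s: 10.85
position: [606.4, -300.8, 78.4]
orientation: [3.141, -0.0, 0.241]
contact_force: [1.1, -0.0, -0.7]
gripper_width: 0.281
```

```bash
python3 -m crank '[[0,0,0.06,0,1],[0,0,0,0,1],[0,0,0,0,1]]'
```

```text
time_s: 11.22
position: [606.5, -300.7, 75.3]
orientation: [3.142, -0.0, 0.241]
contact_force: [0.6, 0.8, -0.1]
gripper_width: 0.285
```

```bash
python3 -m crank '[[0,0,0.025,0,1],[0,0,0,0,1]]'; python3 -m crank '[[0,0,0.02,0,1],[0,0,0,0,1]]'
```

```text
time_s: 11.48
position: [606.7, -300.7, 74.9]
orientation: [3.141, -0.0, 0.241]
contact_force: [-1.3, 0.9, 4.7]
gripper_width: 0.282
time_s: 11.72
position: [606.7, -300.6, 74.9]
orientation: [3.141, 0.0, 0.241]
contact_force: [-2.7, 1.2, 9.4]
gripper_width: 0.284
```

```bash
python3 -m crank '[[0,0,0,0,0],[0,0,0,0,-0.4],[0,0,-0.3,0,-0.4],[0,0,-0.6,0,-0.4],[0,-0.3,-0.6,0,-0.4],[0.05,-0.7,-0.1,0,-0.4],[0.06,-0.85,0,0,-0.4],[0.06,-0.9,0,0,-0.4],[0.06,-0.85,0,0,-0.4],[0.06,-0.7,0,0,-0.4],[0.03,-0.4,0,0,-0.4],[0,-0.1,0,0,-0.4]]'
python3 - <<'E'
from meas import *
s=snap('wrist','w6.png'); np.savez('w6.npz',**s)
o=arm.get_obs(); print(o['time_s'],o['position'],o['orientation'])
for t in ['can_tall_mid','can_short_mid','relay_mid']:
    for r in arm.cut_out(t,'wrist')[:2]:
        m=r['mask']; Q,_,_=cloud(s,m); top=np.percentile(Q[:,2],90); T=Q[Q[:,2]>top-6]
        print(t,round(r['score'],2),(np.array(r['location'])*[640,480]).round(),m.sum(),top.round(1),cv2.minAreaRect(T[:,:2].astype(np.float32)), np.median(T,0).round(1))
E
```

```text
time_s: 13.22
position: [565.0, -62.7, 153.6]
orientation: [3.141, -0.001, 0.243]
contact_force: [-0.4, -0.1, 0.2]
gripper_width: 0.699
13.275 [564.84847184 -63.31424775 153.40035117] [ 3.14127060e+00 -3.75417329e-04  2.41936258e-01]
can_tall_mid 0.86 [322. 253.] 3783 92.4 ((564.9401245117188, -63.9934196472168), (34.27854919433594, 34.033424377441406), 22.78604507446289) [564.7 -63.1  91.3]
can_short_mid 0.82 [319. 129.] 2178 73.3 ((546.2203369140625, 7.962806701660156), (28.94866180419922, 28.667430877685547), 60.0324821472168) [546.1   8.1  71.4]
relay_mid 0.8 [322. 190.] 2705 58.5 ((555.1578979492188, -28.466907501220703), (35.42436599731445, 27.607999801635742), 13.942224502563477) [555.2 -27.9  57.5]
```

View pics/w6.png

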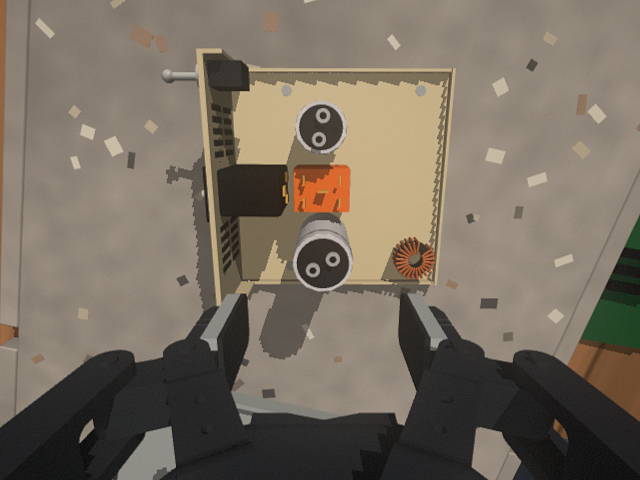

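```bash
python3 -m crank '[[0,0.01,0.3,0,-0.4],[0,0,0.6,0,-0.4],[0,0,0.6,0,-0.4],[0,0,0.3,0,-0.4],[0,0,0.03,0,-0.4],[0,0,0,0,-0.2],[0,0,0,0,0.0],[0,0,0,0,0.2],[0,0,0,0,1],[0,0,0,0,1]]' 40
python3 -c "
from meas import *
s=snap('wrist','w7.png')"
```

```text
time_s: 14.68
position: [565.5, -64.3, 62.6]
orientation: [3.141, -0.001, 0.241]
contact_force: [-1.0, -0.7, 5.9]
gripper_width: 0.399
```

View pics/w7.png

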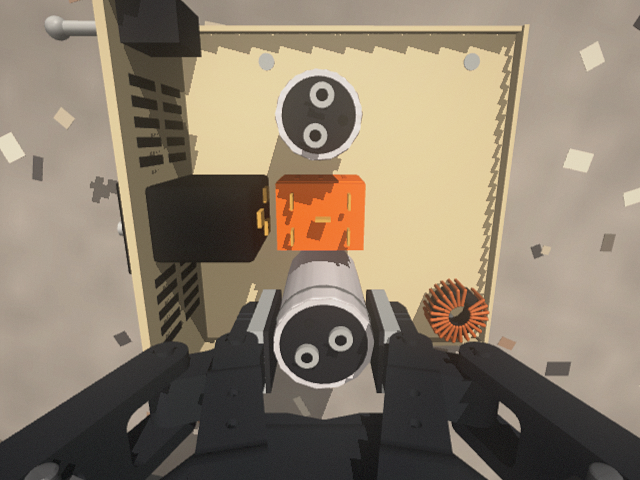

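The picture shows the tall can held centrally at (323,342), with the relay, choke and short can clear. I'll lift it and carry it to the tray.

```bash
python3 -m crank '[[0,0,-0.15,0,1],[0,0,-0.45,0,1],[0,0,-0.5,0,1],[-0.2,0.3,-0.1,0,1],[-0.4,0.6,0,0,1],[-0.4,0.7,0,0,1],[-0.4,0.7,0,0,1],[-0.4,0.65,0,0,1],[-0.2,0.4,0.3,0,1],[-0.08,0.2,0.4,0,1],[0,0,0.3,0,1],[0,0,0.1,0,1]]'
python3 -m crank '[[0,0,0,0,1],[0,0,0.04,0,1],[0,0,0,0,1]]'
```

```text
time_s: 16.23
position: [506.0, -259.0, 64.7]
orientation: [-3.139, 0.002, 0.244]
contact_force: [0.2, 0.5, -0.6]
gripper_width: 0.397
time_s: 16.6
position: [506.6, -261.2, 65.0]
orientation: [3.141, -0.001, 0.242]
contact_force: [-0.3, -0.2, -1.2]
gripper_width: 0.401
```

```bash
python3 -m crank '[[0,0,0.03,0,1],[0,0,0,0,1],[0,0,0,0,1]]'; python3 -c "
from meas import *
s=snap('wrist','w8.png')"
```

```text
time_s: 16.98
position: [506.6, -261.6, 63.6]
orientation: [3.141, -0.001, 0.241]
contact_force: [-1.3, -1.1, 4.4]
gripper_width: 0.393
```

View pics/w8.png

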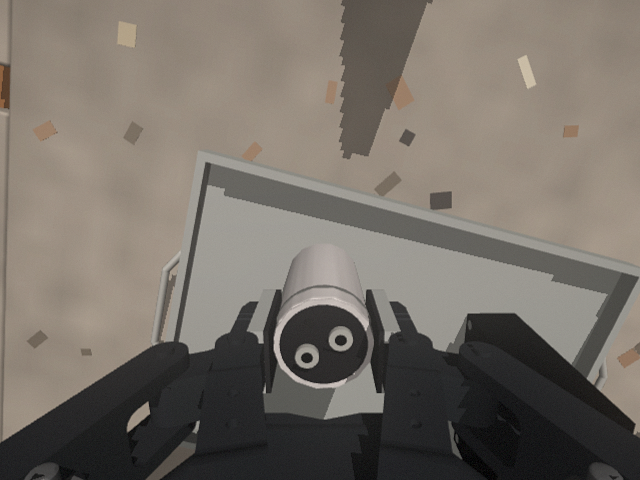

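The tall can stands on the tray floor at (322,343), clear of the walls, with the fan upright at (530,370). Next is the short can.

```bash
python3 -m crank '[[0,0,0,0,0],[0,0,0,0,-0.4],[0,0,-0.4,0,-0.4],[0,0,-0.7,0,-0.4],[0.1,-0.2,-0.6,0,-0.4],[0.3,-0.6,0,0,-0.4],[0.35,-0.85,0,0,-0.4],[0.36,-0.9,0,0,-0.4],[0.35,-0.9,0,0,-0.4],[0.3,-0.8,0,0,-0.4],[0.2,-0.5,0,0,-0.4],[0.1,-0.3,0.3,0,-0.4]]'
python3 -m crank '[[0,0,0.2,0,-0.4],[0,0,0,0,-0.4]]'
python3 - <<'E'
from meas import *
s=snap('wrist','w9.png')
o=arm.get_obs(); print(o['time_s'],o['position'],o['orientation'])
for t in ['can_short_mid','relay_mid']:
    for r in arm.cut_out(t,'wrist')[:2]:
        m=r['mask']; Q,_,_=cloud(s,m); top=np.percentile(Q[:,2],90); T=Q[Q[:,2]>top-6]
        print(t,round(r['score'],2),(np.array(r['location'])*[640,480]).round(),m.sum(),top.round(1),cv2.minAreaRect(T[:,:2].astype(np.float32)), np.median(T,0).round(1))
E
```

```text
time_s: 18.52
position: [547.1, 10.7, 133.7]
orientation: [-3.141, -0.003, 0.244]
contact_force: [0.9, 0.2, -0.6]
gripper_width: 0.703
time_s: 18.77
position: [544.9, 7.1, 122.0]
orientation: [3.141, 0.003, 0.24]
contact_force: [0.6, 0.5, 0.1]
gripper_width: 0.7
18.825 [545.3973746    6.88789317 122.48192227] [3.14106417e+00 1.78938310e-03 2.39434575e-01]
can_short_mid 0.94 [327. 261.] 2997 72.9 ((546.0527954101562, 8.224943161010742), (29.018959045410156, 29.5753231048584), 3.860673427581787) [545.7   9.1  71.4]
relay_mid 0.9 [326. 310.] 3030 58.4 ((553.924560546875, -23.001449584960938), (35.441261291503906, 38.9988899230957), 13.709320068359375) [555.1 -26.9  57.5]
```

View pics/w9.png

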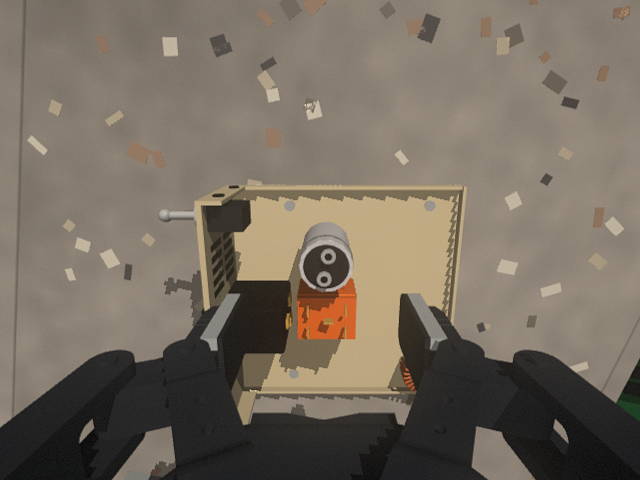

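```bash
python3 -m crank '[[0.02,-0.02,0.3,0,-0.4],[0,0,0.5,0,-0.4],[0,0,0.5,0,-0.4],[0,0,0.28,0,-0.4],[0,0,0,0,-0.4],[0,0,0,0,-0.1],[0,0,0,0,0.1],[0,0,0,0,0.2],[0,0,0,0,1],[0,0,0,0,1]]' 40
python3 -c "
from meas import *
s=snap('wrist','w10.png')"
```

```text
time_s: 20.18
position: [547.1, 9.5, 44.8]
orientation: [3.141, -0.001, 0.241]
contact_force: [-1.0, 0.5, 5.5]
gripper_width: 0.337
```

View pics/w10.png

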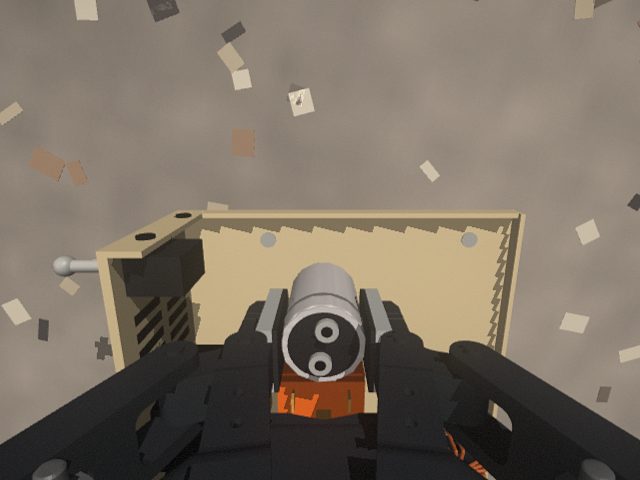

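The short can is held, with its top at (322,345). I'll lift it high enough to pass over the relay and the tall can.

```bash
python3 -m crank '[[0,0,-0.15,0,1],[0,0,-0.5,0,1],[0,0,-0.7,0,1],[0,0,-0.6,0,1],[-0.1,0.2,-0.15,0,1],[-0.3,0.6,0,0,1],[-0.3,0.85,0,0,1],[-0.3,0.85,0,0,1],[-0.3,0.85,0,0,1],[-0.3,0.85,0,0,1],[-0.3,0.85,0,0,1],[-0.25,0.7,0,0,1]]'
python3 -m crank '[[-0.2,0.5,0,0,1],[-0.1,0.3,0.2,0,1],[0,0.06,0.6,0,1],[0,0,0.6,0,1],[0,0,0.4,0,1],[0,0,0.15,0,1],[0,0,0.04,0,1],[0,0,0,0,1],[0,0,0,0,1]]'
```

```text
time_s: 21.72
position: [508.7, -298.1, 147.7]
orientation: [-3.141, 0.003, 0.239]
contact_force: [0.4, 0.8, -0.6]
gripper_width: 0.337
time_s: 22.85
position: [507.2, -341.0, 50.5]
orientation: [3.14, -0.001, 0.241]
contact_force: [-0.1, -0.1, -0.5]
gripper_width: 0.34
```

Contact is expected at about 46.

```bash
python3 -m crank '[[0,0,0.06,0,1],[0,0,0.02,0,1],[0,0,0,0,1]]';python3 -m crank '[[0,0,0.02,0,1],[0,0,0,0,1]]';python3 -c "
from meas import *
s=snap('wrist','w11.png');s=snap('scene','s11.png')"
```

```text
time_s: 23.22
position: [506.6, -340.8, 45.8]
orientation: [3.141, 0.0, 0.241]
contact_force: [-1.4, 0.0, 2.7]
gripper_width: 0.337
time_s: 23.48
position: [506.6, -340.8, 45.8]
orientation: [3.141, 0.001, 0.241]
contact_force: [-2.3, 0.2, 9.7]
gripper_width: 0.339
```

View pics/w11.png

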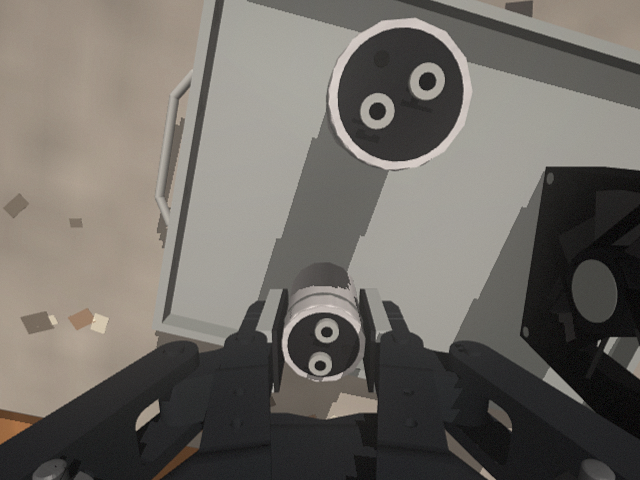

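View pics/s11.png

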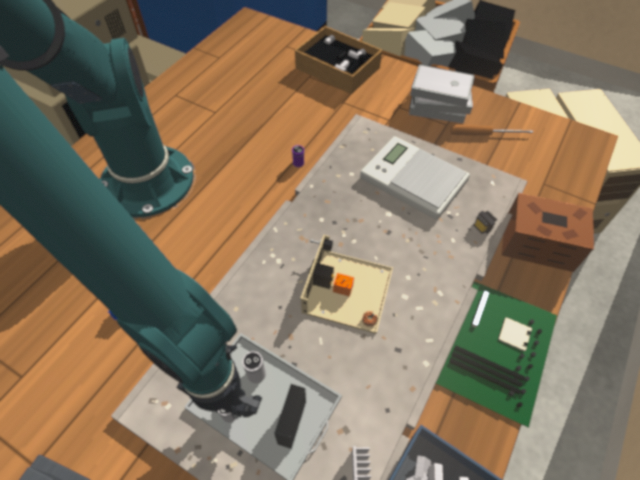

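The pictures show the short can in the tray at (322,345), the tall can upright at (400,95) and the fan upright on its edge on the right. Only the relay and choke are left in the PSU. I'll release the can, rise, turn 90° and go to the relay.

```bash
python3 -m crank '[[0,0,-0.02,0,0],[0,0,0,0,-0.4],[0,0,-0.4,0,-0.4],[0,0,-0.7,0,-0.4],[0,0,-0.7,0,-0.4],[0.15,-0.3,-0.3,0,-0.4],[0.3,-0.7,0,0,-0.4],[0.36,-0.9,0,0,-0.4],[0.36,-0.9,0,0,-0.4],[0.36,-0.9,0,0,-0.4],[0.36,-0.9,0,0,-0.4],[0.3,-0.7,0,0,-0.4]]'
python3 -m crank '[[0.2,-0.4,0,0.1,-0.4],[0,0,0,0.18,-0.4],[0,0,0,0.18,-0.4],[0,0,0,0.18,-0.4],[0,0,0,0.18,-0.4],[0,0,0,0.18,-0.4],[0,0,0,0.18,-0.4],[0,0,0,0.18,-0.4],[0,0,0,0.18,-0.4],[0,0,0,0.03,-0.4],[0,0,0,0,-0.4]]'
python3 - <<'E'
from meas import *
s=snap('wrist','w12.png')
o=arm.get_obs(); print(o['time_s'],o['position'],o['orientation'])
for t in ['relay_mid','choke_mid']:
    for r in arm.cut_out(t,'wrist')[:2]:
        m=r['mask']; Q,_,_=cloud(s,m); top=np.percentile(Q[:,2],90); T=Q[Q[:,2]>top-6]
        print(t,round(r['score'],2),(np.array(r['location'])*[640,480]).round(),m.sum(),top.round(1),cv2.minAreaRect(T[:,:2].astype(np.float32)), np.median(T,0).round(1))
E
```

```text
time_s: 25.08
position: [549.1, -53.2, 150.6]
orientation: [-3.14, 0.0, 0.244]
contact_force: [0.8, 0.5, -0.7]
gripper_width: 0.699
time_s: 26.45
position: [554.2, -34.5, 150.4]
orientation: [3.141, 0.0, -1.326]
contact_force: [-0.4, -0.1, -0.4]
gripper_width: 0.698
26.5 [554.36358705 -34.74587484 150.49013774] [ 3.14135146e+00  3.95158674e-04 -1.32628580e+00]
relay_mid 0.79 [316. 236.] 2557 58.5 ((555.9000854492188, -28.716527938842773), (35.85761260986328, 27.523258209228516), 14.538132667541504) [557.  -28.7  57.6]
choke_mid 0.96 [402. 131.] 1334 39.4 ((632.8345336914062, -63.92253875732422), (26.509498596191406, 27.408723831176758), 74.52513885498047) [632.9 -63.5  38.3]
```

View pics/w12.png

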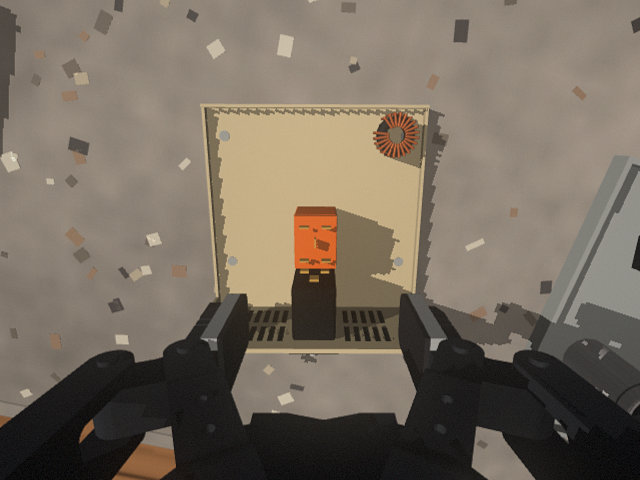

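The orange relay is at (316,236), clear on both sides, with the mains inlet behind it at (315,305). I'll descend and grip it across its y.

```bash
python3 -m crank '[[-0.11,-0.05,0.3,0,-0.4],[0,0,0.6,0,-0.4],[0,0,0.6,0,-0.4],[0,0,0.5,0,-0.4],[0,0,0.3,0,-0.4],[0,0,0.1,0,-0.4],[0,0,0,0,-0.1],[0,0,0,0,0.1],[0,0,0,0,0.3],[0,0,0,0,1],[0,0,0,0,1]]' 40
python3 -c "
from meas import *
s=snap('wrist','w13.png')"
```

```text
time_s: 27.98
position: [556.4, -29.4, 31.4]
orientation: [-3.14, -0.0, -1.329]
contact_force: [-1.5, -0.6, 5.6]
gripper_width: 0.317
```

View pics/w13.png

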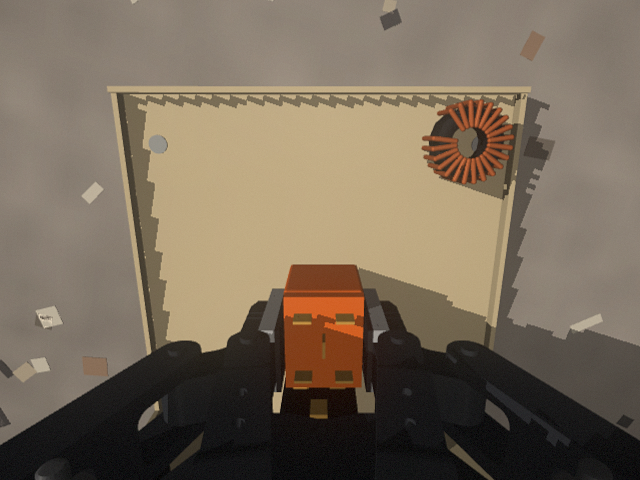

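The relay is held between the pads at (322,340). I'll lift it and go to the scale.

```bash
python3 -m crank '[[0,0,-0.15,0,1],[0,0,-0.5,0,1],[0,0,-0.7,0,1],[0,0,-0.7,0,1],[-0.2,-0.1,-0.4,0,1],[-0.6,-0.2,-0.1,0,1],[-0.9,-0.3,0,0,1],[-0.9,-0.3,0,0,1],[-0.9,-0.3,0,0,1],[-0.9,-0.3,0,0,1],[-0.9,-0.3,0,0,1],[-0.7,-0.2,0,0,1]]'
python3 -m crank '[[-0.3,0,0,0,1],[0,0,0,0,1],[0,0,0,0,1]]'
python3 - <<'E'
from meas import *
s=snap('wrist','w14.png'); np.savez('w14.npz',**s)
o=arm.get_obs(); print(o['time_s'],o['position'],o['orientation'])
for r in arm.recognise('scale_pan','wrist'): print(r)
E
```

```text
time_s: 29.52
position: [580.4, 288.2, 158.1]
orientation: [3.141, 0.001, -1.327]
contact_force: [0.3, -0.2, -1.7]
gripper_width: 0.318
time_s: 29.9
position: [577.5, 297.3, 157.9]
orientation: [3.14, -0.002, -1.332]
contact_force: [0.6, -0.6, -0.6]
gripper_width: 0.312
29.95 [577.7507808  297.28486122 157.97358448] [ 3.14079046e+00 -1.93054076e-03 -1.33219517e+00]
{'location': [0.4519, 0.4296], 'score': 0.71}
```

View pics/w14.png

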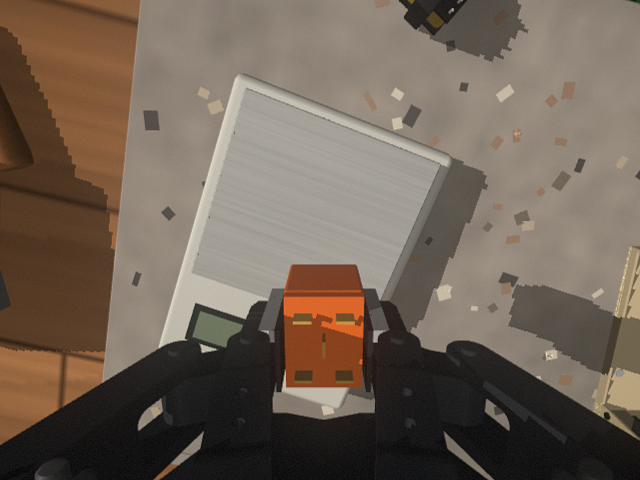

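```bash
python3 - <<'E'
from meas import *
s=dict(np.load('w14.npz'))
def med(u,v,r=4): return np.median([px2w(s,a,b) for a in range(u-r,u+r+1) for b in range(v-r,v+r+1)],0)
zs=[med(*p)[2] for p in ((250,150),(330,150),(300,220),(380,200),(230,250))]; print('pan z',np.round(zs,1))
z=np.median(zs)
def onz(u,v):
    R=np.array(s['R']);t=np.array(s['t']); d=R.T@np.array([(u-s['cx'])/s['fx'],(v-s['cy'])/s['fy'],1]); C=-R.T@t
    return C+d*(z-C[2])/d[2]
A,B,D=onz(243,88),onz(440,165),onz(192,270)
print(A,B,D,'sides',np.linalg.norm(A-B),np.linalg.norm(A-D)); c=(B+D)/2; print('centre',c)
x=A-D; print('yaw',np.arctan2(x[1],x[0]))
tc=np.array([577.75,297.28]); d=c[:2]-tc; y=-1.332
print('tool xy units',d@[np.cos(y),np.sin(y)]/50,d@[np.sin(y),-np.cos(y)]/50)
E
```

```text
pan z [56.5 56.6 56.6 56.5 56.5]
[659.67874402 366.40038974  56.48839935] [644.4661692  237.18685774  56.48839935] [537.58131573 379.21257406  56.48839935] sides 130.1059540735292 122.7678054759488
centre [591.02374246 308.1997159   56.48839935]
yaw -0.10455148041470663
tool xy units -0.1494033898804167 -0.3095990969320781
```

```bash
python3 -m crank '[[-0.1,-0.15,0.2,0,1],[-0.05,-0.14,0.4,0,1],[0,0,0.5,0,1],[0,0,0.4,0,1],[0,0,0.2,0,1],[0,0,0.1,0,1],[0,0,0,0,1],[0,0,0,0,1]]'
python3 -m crank '[[0,0,0.04,0,1],[0,0,0,0,1]]'
```

```text
time_s: 31.0
position: [590.2, 311.4, 68.9]
orientation: [-3.14, 0.0, -1.329]
contact_force: [0.4, 0.1, -1.0]
gripper_width: 0.319
time_s: 31.25
position: [589.7, 311.2, 66.3]
orientation: [-3.141, 0.0, -1.329]
contact_force: [-0.0, -0.4, -0.7]
gripper_width: 0.315
```

```bash
python3 -m crank '[[0.06,0,0,0,1],[0,0,0.03,0,1],[0,0,0.02,0,1],[0,0,0,0,1]]';python3 -c "
from meas import *
s=snap('wrist','w15.png')"
```

```text
time_s: 31.75
position: [590.7, 307.7, 64.5]
orientation: [-3.142, -0.001, -1.329]
contact_force: [-1.7, -2.9, 5.1]
gripper_width: 0.317
```

View pics/w15.png

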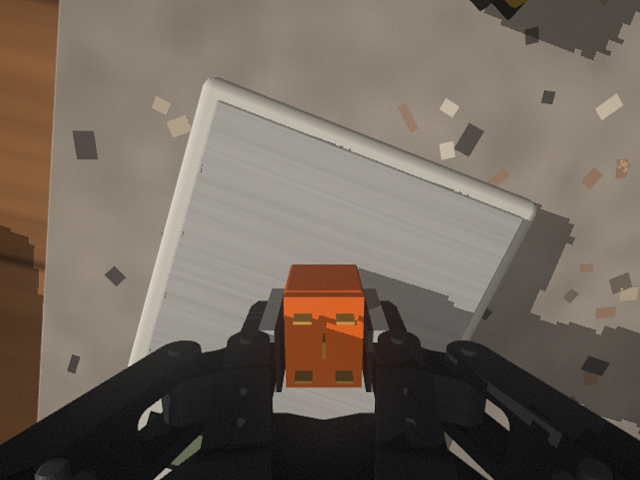

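The relay rests on the pan (contact 5 N), so I'll release it, rise and check.

```bash
python3 -m crank '[[0,0,-0.01,0,0.2],[0,0,0,0,-0.1],[0,0,0,0,-0.4],[0,0,-0.4,0,-0.4],[0,0,-0.7,0,-0.4],[0,0,-0.7,0,-0.4],[0,0,-0.3,0,-0.4],[0,0,0,0,-0.4]]'
python3 - <<'E'
from meas import *
s=snap('wrist','w16.png')
o=arm.get_obs(); print(o['time_s'],o['position'],o['orientation'])
for r in arm.cut_out('relay_mid','wrist')[:2]:
        m=r['mask']; Q,_,_=cloud(s,m); top=np.percentile(Q[:,2],90); T=Q[Q[:,2]>top-6]
        print(round(r['score'],2),(np.array(r['location'])*[640,480]).round(),m.sum(),top.round(1),cv2.minAreaRect(T[:,:2].astype(np.float32)), np.median(T,0).round(1))
E
```

```text
time_s: 32.8
position: [591.1, 308.6, 170.6]
orientation: [-3.139, 0.001, -1.329]
contact_force: [-0.3, -0.5, 0.3]
gripper_width: 0.699
32.85 [590.17583337 308.10309178 169.13975462] [-3.14152289e+00  1.71724564e-05 -1.32889720e+00]
0.84 [327. 247.] 2873 91.6 ((590.4594116210938, 307.079345703125), (35.94078826904297, 27.706199645996094), 13.021467208862305) [591.5 307.5  90.6]
```

View pics/w16.png

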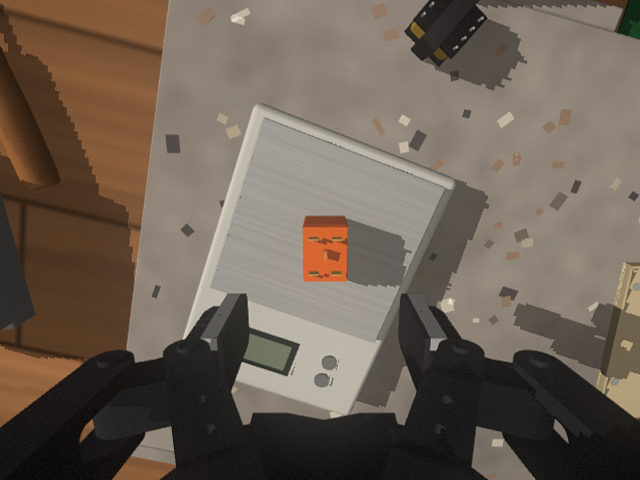

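```bash
python3 - <<'E'
from meas import *
s=snap('wrist'); z=56.5
R=np.array(s['R']);t=np.array(s['t']);C=-R.T@t
def onz(u,v):
    d=R.T@np.array([(u-s['cx'])/s['fx'],(v-s['cy'])/s['fy'],1]); return C+d*(z-C[2])/d[2]
q=[onz(*p)[:2] for p in ((262,121),(440,188),(377,341),(211,285))]
print(np.round(q,1),np.mean(q,0))
E
```

```text
[[655.7 364. ]
 [642.3 239.9]
 [521.8 249.2]
 [536.7 377.5]] [589.12146699 307.66541213]
```

The relay stands upright at (327,247), (590.5,307.1) against a pan centre of (589.1,307.7). Next I'll return for the tall can.

```bash
python3 -m crank '[[0,0,0,-0.1,-0.4],[0,0,0,-0.18,-0.4],[0,0,0,-0.18,-0.4],[0,0,0,-0.18,-0.4],[0,0,0,-0.18,-0.4],[0,0,0,-0.18,-0.4],[0,0,0,-0.18,-0.4],[0,0,0,-0.18,-0.4],[0,0.2,0,-0.18,-0.4],[-0.1,0.5,0,-0.03,-0.4],[-0.3,0.8,0,0,-0.4],[-0.37,0.9,0,0,-0.4]]'
python3 -m crank '[[-0.37,0.9,0,0,-0.4],[-0.37,0.9,0,0,-0.4],[-0.37,0.9,0,0,-0.4],[-0.37,0.9,0,0,-0.4],[-0.37,0.9,0,0,-0.4],[-0.37,0.9,0,0,-0.4],[-0.37,0.9,0,0,-0.4],[-0.37,0.8,0,0,-0.4],[-0.3,0.6,0,0,-0.4],[-0.2,0.4,0,0,-0.4],[0,0,0,0,-0.4],[0,0,0,0,-0.4]]'
cat > m2.py <<'E'
from meas import *
import sys
s=snap('wrist',sys.argv[1]+'.png')
o=arm.get_obs(); p=o['position'];y=o['orientation'][2]; print(o['time_s'],p,o['orientation'],o['gripper_width'])
for t in sys.argv[2:]:
    for r in arm.cut_out(t,'wrist')[:2]:
        m=r['mask']; Q,_,_=cloud(s,m); top=np.percentile(Q[:,2],90); T=Q[Q[:,2]>top-6]
        b=cv2.minAreaRect(T[:,:2].astype(np.float32)); d=np.array(b[0])-p[:2]
        print(t,round(r['score'],2),(np.array(r['location'])*[640,480]).round(),m.sum(),top.round(1),np.round(b[0],1),np.round(b[1],1),round(b[2],1),'tool mm',round(d@[np.cos(y),np.sin(y)],1),round(d@[np.sin(y),-np.cos(y)],1))
E
python3 m2.py w17 can_tall_mid can_short_mid fan_mid
```

```text
time_s: 34.45
position: [577.9, 181.4, 167.4]
orientation: [-3.141, 0.002, 0.242]
contact_force: [1.1, 0.1, -0.4]
gripper_width: 0.697
time_s: 35.95
position: [507.4, -250.9, 168.3]
orientation: [-3.14, 0.0, 0.242]
contact_force: [-0.0, 0.2, 0.2]
gripper_width: 0.697
36.0 [ 507.72671215 -250.51625092  168.61775568] [-3.14002593e+00  1.08779433e-04  2.43313889e-01] 0.6950845922696075
can_short_mid 0.9 [294. 351.] 2212 73.4 [ 506.8 -341. ] [28.7 29.1] 44.8 tool mm -22.7 87.6
fan_mid 0.83 [455. 298.] 3123 104.8 [ 581.9 -250.5] [21.3 89.4] 52.2 tool mm 72.0 17.8
fan_mid 0.4 [589. 356.] 3400 60.2 [ 670.6 -260. ] [ 35.5 220.9] 62.4 tool mm 155.8 48.4
```

View pics/w17.png

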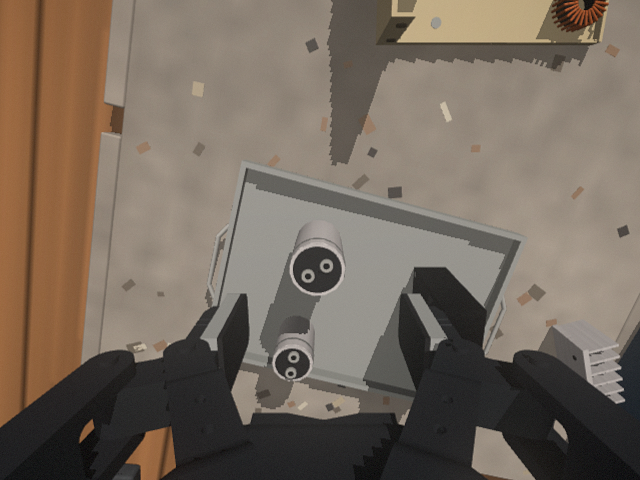

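```bash
python3 - <<'E'
from meas import *
s=snap('wrist'); P,u,v=cloud(s)
m=(np.hypot(P[:,0]-506,P[:,1]+261)<30)&(P[:,2]>86)&(P[:,2]<100)
print(m.sum(),cv2.minAreaRect(P[m][:,:2].astype(np.float32)),np.median(P[m][:,2]),cv2.minEnclosingCircle(P[m][:,:2].astype(np.float32)))
o=arm.get_obs();print(o['position'],o['orientation'])
E
```

```text
2427 ((506.289794921875, -261.22296142578125), (34.0794792175293, 34.092594146728516), 15.38409423828125) 92.33182955603885 ((506.1087341308594, -261.2876281738281), 17.565608978271484)
[ 507.88536058 -251.16494065  169.09244179] [-3.14127521e+00 -2.11302698e-04  2.43123632e-01]
```

```bash
python3 -m crank '[[-0.08,0.2,0.2,0.002,-0.4],[0,0,0.6,0,-0.4],[0,0,0.6,0,-0.4],[0,0,0.4,0,-0.4],[0,0,0.25,0,-0.4],[0,0,0.04,0,-0.4],[0,0,0,0,-0.2],[0,0,0,0,0.0],[0,0,0,0,0.2],[0,0,0,0,1],[0,0,0,0,1]]' 40
```

```text
time_s: 37.58
position: [506.5, -263.4, 65.5]
orientation: [3.14, -0.001, 0.239]
contact_force: [-1.4, -0.1, 5.5]
gripper_width: 0.395
```

```bash
python3 -m crank '[[0,0,-0.15,0,1],[0,0,-0.5,0,1],[0,0,-0.5,0,1],[0,0,0,0,1]]'
python3 - <<'E'
from meas import *
s=snap('wrist','w18.png'); o=arm.get_obs(); print(o['position'],o['orientation'])
a=cv2.imread('pics/w7.png',0); b=cv2.imread('pics/w18.png',0)
for im in (a,b):
    c=cv2.HoughCircles(cv2.GaussianBlur(im[270:420,240:410],(5,5),0),cv2.HOUGH_GRADIENT,1,60,param1=120,param2=25,minRadius=38,maxRadius=60); print(None if c is None else c[0][:2]+[240,270,0])
cv2.imwrite('pics/cmp18.png',np.hstack([a[240:430,220:420],b[240:430,220:420]]))
E
```

```text
time_s: 38.08
position: [507.2, -263.6, 123.7]
orientation: [3.139, -0.003, 0.239]
contact_force: [1.1, -0.7, -2.0]
gripper_width: 0.4
[ 506.23681896 -263.31608994  122.57659352] [ 3.14067389e+00 -1.10203378e-03  2.38770658e-01]
[[322.5        335.5         47.70000076]]
[[322.5 331.5  50.5]]
```

View pics/cmp18.png

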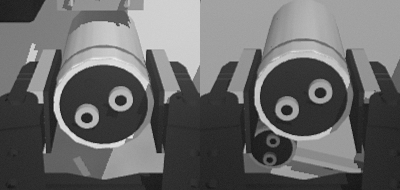

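```bash
python3 -m crank '[[0.2,-0.3,0,-0.002,1],[0.4,-0.6,0,0,1],[0.4,-0.7,0,0,1],[0.4,-0.7,0,0,1],[0.4,-0.65,0,0,1],[0.2,-0.4,0.2,0,1],[0.09,-0.2,0.3,0,1],[0,0,0.3,0,1],[0,0,0.2,0,1],[0,0,0,0,1],[0,0,0,0,1],[0,0,0,0,1]]'
python3 -c "
from meas import *
for i in range(4):
  s=snap('wrist');o=arm.get_obs();print(o['position'].round(2),o['orientation'][2])"
```

```text
time_s: 39.62
position: [565.6, -66.3, 72.6]
orientation: [3.141, -0.001, 0.24]
contact_force: [0.9, -0.2, -0.9]
gripper_width: 0.395
[565.51 -66.16  72.59] 0.24037301063972638
[565.46 -66.05  72.53] 0.24057261728984458
[565.39 -65.96  72.48] 0.24070201978067773
[565.34 -65.9   72.42] 0.24087398587549758
```

Position is on target. I'll lower it 8 mm.

```bash
python3 -m crank '[[0,0,0.1,0,1],[0,0,0.05,0,1],[0,0,0.01,0,1],[0,0,0,0,1]]'; python3 -m crank '[[0,0,0.02,0,1],[0,0,0,0,1]]'
```

```text
time_s: 40.33
position: [564.9, -65.8, 64.5]
orientation: [3.141, 0.001, 0.241]
contact_force: [-1.2, -0.4, 5.1]
gripper_width: 0.398
time_s: 40.58
position: [565.0, -65.8, 64.5]
orientation: [3.14, 0.001, 0.241]
contact_force: [-2.7, -0.4, 13.2]
gripper_width: 0.397
```

```bash
python3 -m crank '[[0,0,-0.03,0,0.1],[0,0,0,0,-0.1],[0,0,0,0,-0.4],[0,0,-0.4,0,-0.4],[0,0,-0.7,0,-0.4],[0,0,-0.6,0,-0.4],[0,-0.05,-0.1,0,-0.4],[0,0,0,0,-0.4],[0,0,0,0,-0.4]]'; python3 m2.py w19 can_tall_mid choke_mid
```

```text
time_s: 41.7
position: [563.5, -63.4, 153.2]
orientation: [-3.141, 0.002, 0.241]
contact_force: [-0.0, -1.1, 0.2]
gripper_width: 0.702
41.75 [563.6107763  -63.383089   153.22584438] [-3.14085725e+00  2.42363983e-03  2.41201540e-01] 0.6989042414682101
can_tall_mid 0.9 [322. 249.] 3821 92.4 [564.5 -63.6] [34.3 34.1] 41.0 tool mm 0.8 0.4
choke_mid 0.86 [416. 255.] 1161 39.3 [632.4 -63.9] [27.1 27.9] 73.5 tool mm 66.7 16.9
```

View pics/w19.png

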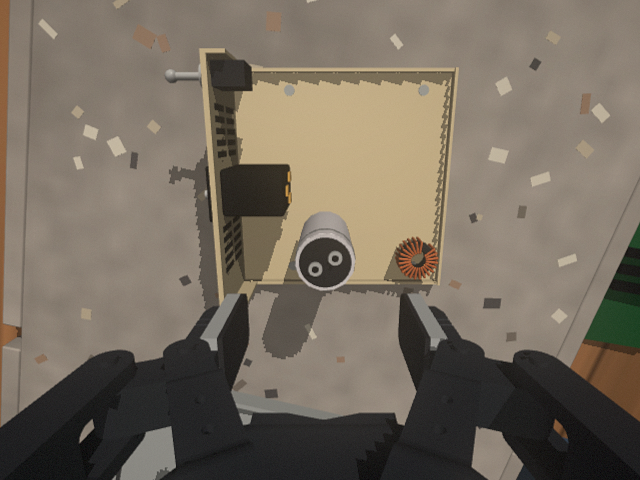

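The tall can is back at (564.5,-63.6), having started at (565.0,-63.9). Next is the short can.

```bash
python3 -m crank '[[-0.1,0.3,0,0,-0.4],[-0.3,0.6,0,0,-0.4],[-0.4,0.85,0,0,-0.4],[-0.4,0.85,0,0,-0.4],[-0.4,0.85,0,0,-0.4],[-0.4,0.8,0,0,-0.4],[-0.3,0.5,0,0,-0.4],[-0.13,0.3,0.2,0,-0.4],[0,0.07,0.3,0,-0.4],[0,0,0,0,-0.4],[0,0,0,0,-0.4]]'; python3 m2.py w20 can_short_mid
```

```text
time_s: 43.22
position: [508.4, -339.0, 129.3]
orientation: [-3.14, -0.0, 0.244]
contact_force: [-0.3, -0.4, 0.8]
gripper_width: 0.698
43.275 [ 508.54790737 -339.2246027   129.61309706] [-3.14097485e+00 -5.66645218e-04  2.43855961e-01] 0.699144314724009
can_short_mid 0.55 [320. 259.] 2839 73.9 [ 506.9 -341.7] [28.5 29.3] 13.2 tool mm -2.2 2.0
```

View pics/w20.png

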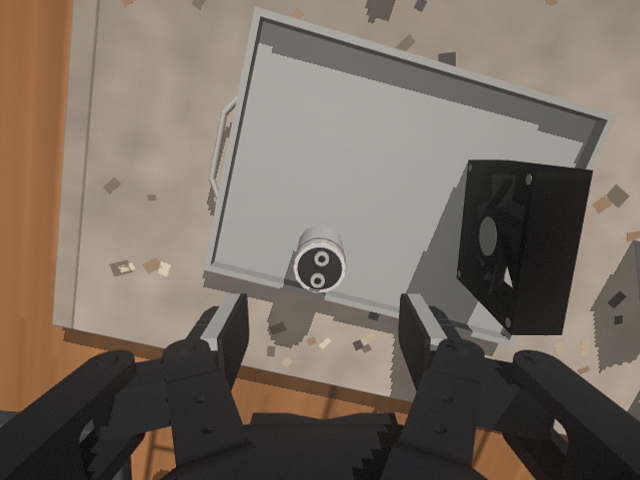

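```bash
python3 -m crank '[[-0.03,0.01,0.2,0,-0.4],[0,0,0.5,0,-0.4],[0,0,0.5,0,-0.4],[0,0,0.3,0,-0.4],[0,0,0.1,0,-0.4],[0,0,0,0,-0.4],[0,0,0,0,-0.4]]'
```

```text
time_s: 44.2
position: [507.0, -342.1, 50.3]
orientation: [3.14, -0.001, 0.241]
contact_force: [1.2, -0.6, -0.0]
gripper_width: 0.704
```

```bash
python3 -m crank '[[0,-0.01,0.09,0,-0.1],[0,0,0,0,0.1],[0,0,0,0,0.2],[0,0,0,0,1],[0,0,0,0,1]]' 40
python3 - <<'E'
from meas import *
s=snap('wrist','w21.png'); o=arm.get_obs(); print(o['position'],o['orientation'])
a=cv2.imread('pics/w10.png',0); b=cv2.imread('pics/w21.png',0)
cv2.imwrite('pics/cmp21.png',cv2.resize(np.hstack([a[280:400,250:400],b[280:400,250:400]]),None,fx=2,fy=2))
E
```

```text
time_s: 44.82
position: [506.4, -341.4, 45.3]
orientation: [3.141, -0.0, 0.241]
contact_force: [-0.5, 0.3, 1.6]
gripper_width: 0.337
[ 506.39640557 -341.44841055   45.3043954 ] [ 3.14121564e+00 -2.63676219e-04  2.41025253e-01]
```

View pics/cmp21.png

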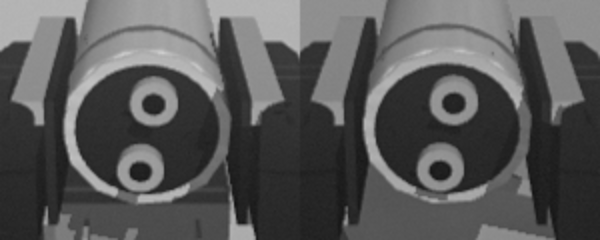

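The short can sits in the grip just as it first did, so I'll carry it back over everything.

```bash
python3 -m crank '[[0,0,-0.15,0,1],[0,0,-0.5,0,1],[0,0,-0.7,0,1],[0,0,-0.5,0,1],[0.1,-0.2,-0.1,0,1],[0.3,-0.6,0,0,1],[0.3,-0.85,0,0,1],[0.3,-0.85,0,0,1],[0.3,-0.85,0,0,1],[0.3,-0.85,0,0,1],[0.3,-0.85,0,0,1],[0.25,-0.7,0,0,1]]'
python3 -m crank '[[0.2,-0.5,0,0,1],[0.09,-0.3,0,0,1],[0,-0.06,0.3,0,1],[0,0,0.6,0,1],[0,0,0.5,0,1],[0,0,0.3,0,1],[0,0,0.05,0,1],[0,0,0,0,1],[0,0,0,0,1],[0,0,0,0,1]]'
python3 -c "
from meas import *
for i in range(3):
  s=snap('wrist');o=arm.get_obs();print(o['position'].round(2),o['orientation'][2])"
```

```text
time_s: 46.38
position: [540.9, -33.4, 141.7]
orientation: [-3.14, 0.002, 0.243]
contact_force: [-0.4, 0.3, -1.3]
gripper_width: 0.339
time_s: 47.62
position: [546.3, 8.7, 55.8]
orientation: [3.141, -0.001, 0.241]
contact_force: [-0.1, -0.5, -0.4]
gripper_width: 0.337
[546.18   8.75  55.65] 0.24094904519319593
[546.06   8.72  55.54] 0.24091628788212027
[546.04   8.75  55.46] 0.24103028900383938
```

```bash
python3 -m crank '[[0,0,0.1,0,1],[0,0,0.08,0,1],[0,0,0.03,0,1],[0,0,0.02,0,1],[0,0,0,0,1]]'
```

```text
time_s: 48.4
position: [545.4, 8.7, 44.3]
orientation: [3.141, 0.001, 0.241]
contact_force: [-2.8, -0.6, 7.9]
gripper_width: 0.338
```

```bash
python3 -m crank '[[0,0,-0.02,0,0.1],[0,0,0,0,-0.1],[0,0,0,0,-0.4],[0,0,-0.4,0,-0.4],[0,0,-0.7,0,-0.4],[0,-0.05,-0.6,0,-0.4],[0,0,-0.2,0,-0.4],[0,0,0,0,-0.4],[0,0,0,0,-0.4]]'; python3 m2.py w22 can_short_mid
```

```text
time_s: 49.52
position: [544.3, 10.8, 138.4]
orientation: [-3.141, 0.002, 0.241]
contact_force: [-0.1, -0.1, -0.7]
gripper_width: 0.699
49.575 [544.30344406  10.91513852 138.31532413] [-3.14123681e+00  2.39944142e-03  2.40936774e-01] 0.7033080026895522
can_short_mid 0.83 [324. 255.] 2556 72.9 [545.7   8.5] [28.7 28.6] 21.2 tool mm 0.8 2.6
```

View pics/w22.png

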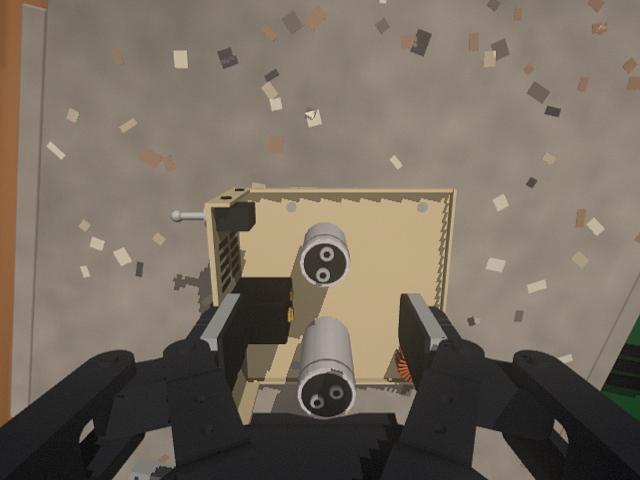

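The short can is back at (545.7,8.5), having started at (546.1,8.3). Next is the fan.

```bash
python3 -m crank '[[0,0,-0.3,0,-0.4],[0,0.2,-0.4,0,-0.4],[-0.04,0.6,-0.3,0,-0.7],[-0.04,0.9,0,0,-0.7],[-0.04,0.9,0,0,-0.7],[-0.04,0.9,0,0,-0.7],[-0.04,0.9,0,0,-0.7],[-0.04,0.8,0,0,-0.7],[-0.04,0.5,0,0,-0.7],[0,0.2,0,0,-0.7],[0,0,0,0,-0.7],[0,0,0,0,-0.7]]'; python3 m2.py w23 fan_mid
```

```text
time_s: 51.12
position: [602.1, -276.1, 189.7]
orientation: [-3.14, -0.0, 0.244]
contact_force: [-0.5, 0.6, 0.5]
gripper_width: 0.851
51.175 [ 602.16008917 -276.24515029  189.68489742] [-3.14046610e+00 -7.11468641e-05  2.44061275e-01] 0.8511836335176154
fan_mid 0.96 [320. 270.] 5423 105.3 [ 606.7 -299.7] [25.  80.5] 13.8 tool mm -1.3 23.9
```

View pics/w23.png

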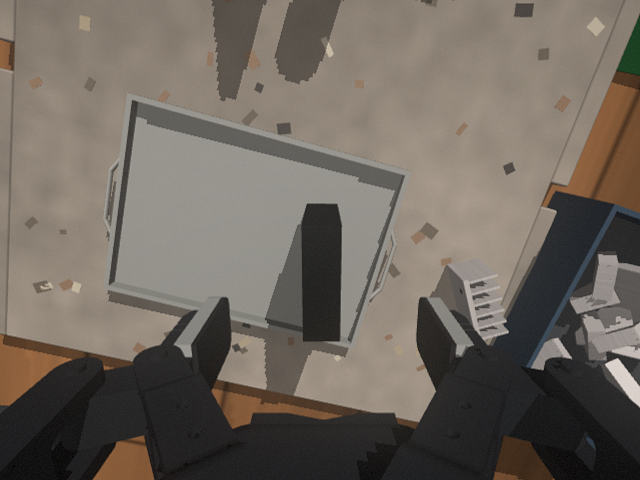

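```bash
python3 -m crank '[[-0.02,0.3,0.2,0,-0.7],[0,0.13,0.5,0,-0.7],[0,0,0.6,0,-0.7],[0,0,0.5,0,-0.7],[0,0,0.3,0,-0.7],[0,0,0.13,0,-0.7],[0,0,0,0,-0.7],[0,0,0,0,-0.7]]'
```

```text
time_s: 52.22
position: [606.9, -300.0, 79.0]
orientation: [3.14, -0.001, 0.241]
contact_force: [0.7, -0.3, 0.3]
gripper_width: 0.85
```

```bash
python3 -m crank '[[0,0.01,0.08,0,-0.3],[0,0,0,0,0],[0,0,0,0,0.3],[0,0,0,0,1],[0,0,0,0,1]]' 40
python3 - <<'E'
from meas import *
s=snap('wrist','w24.png'); o=arm.get_obs(); print(o['position'],o['orientation'])
a=cv2.imread('pics/w3.png',0); b=cv2.imread('pics/w24.png',0)
cv2.imwrite('pics/cmp24.png',cv2.resize(np.hstack([a[180:430,240:410],b[180:430,240:410]]),None,fx=2,fy=2))
E
```

```text
time_s: 52.85
position: [606.5, -300.3, 74.3]
orientation: [3.141, -0.0, 0.241]
contact_force: [0.5, 0.2, 1.4]
gripper_width: 0.286
[ 606.50223366 -300.2545336    74.26670189] [ 3.14136179e+00 -3.38659590e-04  2.41113801e-01]
```

View pics/cmp24.png

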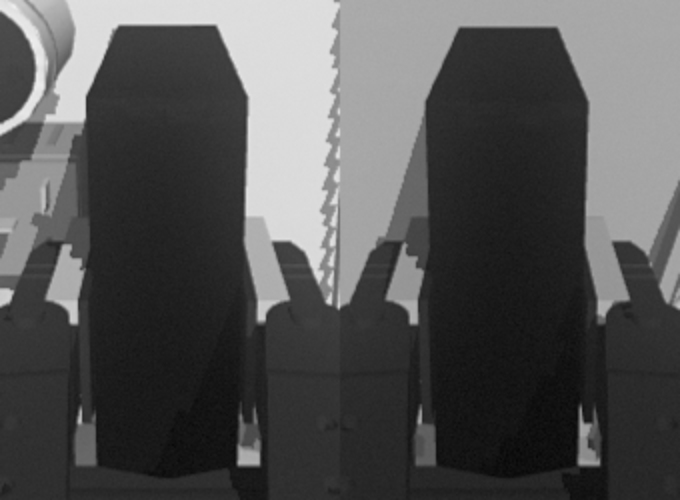

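```bash
python3 -m crank '[[0,0,-0.15,0,1],[0,0,-0.5,0,1],[0,0,-0.7,0,1],[0,0,-0.5,0,1],[0.1,-0.3,-0.1,0,1],[0.15,-0.6,0,0,1],[0.16,-0.85,0,0,1],[0.16,-0.9,0,0,1],[0.16,-0.9,0,0,1],[0.15,-0.85,0,0,1],[0.13,-0.6,0,0,1],[0.05,-0.3,0,0,1]]'
python3 -m crank '[[0,-0.2,0,0,1],[0,0,0.3,0,1],[0,0,0,0,1],[0,0,0,0,1],[0,0,0,0,1]]'
python3 -c "
from meas import *
for i in range(3):
  s=snap('wrist');o=arm.get_obs();print(o['position'].round(2),o['orientation'])"
```

```text
time_s: 54.4
position: [593.2, -26.6, 170.8]
orientation: [-3.14, 0.002, 0.246]
contact_force: [-0.1, -1.0, -1.3]
gripper_width: 0.287
time_s: 55.02
position: [592.3, -21.3, 156.6]
orientation: [3.141, -0.0, 0.24]
contact_force: [-0.3, -0.1, -1.2]
gripper_width: 0.282
[592.39 -21.08 156.71] [ 3.14140039e+00 -4.49121638e-04  2.40073892e-01]
[592.38 -20.92 156.77] [ 3.14140000e+00 -5.31786497e-04  2.40364578e-01]
[592.34 -20.8  156.77] [ 3.14142955e+00 -4.86240825e-04  2.40541221e-01]
```

```bash
python3 -m crank '[[0,0,0.2,0,1],[0,0,0.4,0,1],[0,0,0.4,0,1],[0,0,0.3,0,1],[0,0,0.2,0,1],[0,0,0.08,0,1],[0,0,0,0,1],[0,0,0,0,1]]'; python3 -c "
from meas import *
s=snap('wrist','w25.png');o=arm.get_obs();print(o['position'].round(2),o['orientation'])"
```

```text
time_s: 56.18
position: [592.6, -20.5, 78.1]
orientation: [3.141, -0.001, 0.241]
contact_force: [1.4, -0.2, -1.3]
gripper_width: 0.29
[592.56 -20.57  78.11] [ 3.14128720e+00 -1.07427322e-03  2.40925056e-01]
```

View pics/w25.png

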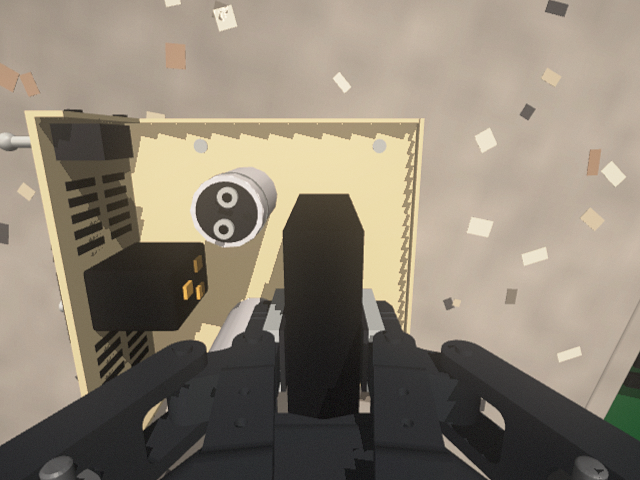

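The fan hangs just above the PSU floor, square, with its centre at (323,300) and gaps to both cans. I'll lower the last 5 mm.

```bash
python3 -m crank '[[0,0,0.06,0,1],[0,0,0.03,0,1],[0,0,0,0,1]]'; python3 -m crank '[[-0.006,0,0.02,0,1],[0,0,0,0,1]]'
```

```text
time_s: 56.6
position: [592.2, -20.6, 73.2]
orientation: [3.141, -0.0, 0.241]
contact_force: [-0.4, -0.8, 1.8]
gripper_width: 0.281
time_s: 56.85
position: [592.2, -20.6, 73.2]
orientation: [3.141, -0.0, 0.241]
contact_force: [-1.7, -0.6, 7.2]
gripper_width: 0.284
```

```bash
python3 -m crank '[[0,0,-0.02,0,0.2],[0,0,0,0,-0.1],[0,0,0,0,-0.4],[0,0,-0.3,0,-0.4],[0,0,-0.7,0,-0.4],[0,-0.1,-0.7,0,-0.4],[0,-0.2,-0.5,0,-0.6],[0.05,-0.14,-0.34,0,-1],[0,0,0,0,-1],[0,0,0,0,-1]]'; python3 m2.py w26 fan_mid can_tall_mid can_short_mid choke_mid
python3 -c "
from meas import *
snap('scene','s26.png');snap('top','t26.png')"
```

```text
time_s: 58.1
position: [588.4, 0.7, 199.2]
orientation: [3.141, 0.002, 0.241]
contact_force: [0.2, -0.3, -0.1]
gripper_width: 1.0
58.15 [588.15710409   0.62505967 198.87247291] [-3.14155759e+00  2.44013033e-03  2.40466365e-01] 0.9998234798465065
fan_mid 0.87 [322. 261.] 4810 104.3 [592.5 -20.2] [25.  80.7] 13.9 tool mm -0.7 21.3
fan_mid 0.25 [273. 300.] 2882 92.3 [564.6 -63.4] [34.1 34.3] 41.4 tool mm -38.1 56.6
can_tall_mid 0.6 [274. 302.] 2895 92.3 [564.8 -63.6] [33.5 34.5] 9.2 tool mm -38.0 56.8
can_short_mid 0.7 [273. 208.] 1599 73.0 [545.8   8.4] [28.8 28.8] 15.2 tool mm -39.3 -17.6
choke_mid 0.65 [355. 297.] 760 39.3 [632.4 -63.5] [27.  27.7] 74.6 tool mm 27.7 72.8
```

View pics/w26.png

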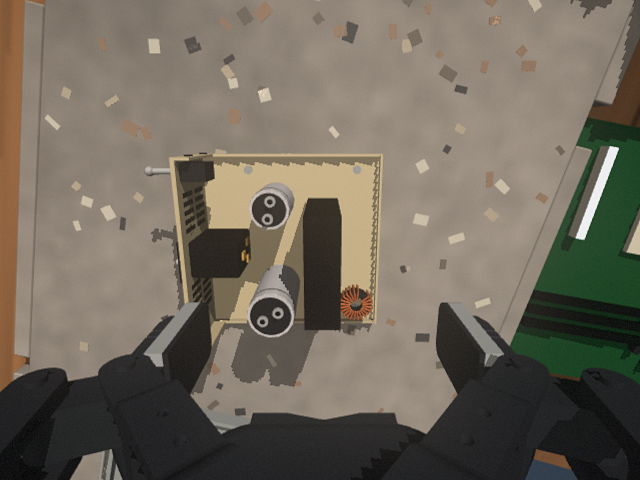

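View pics/s26.png

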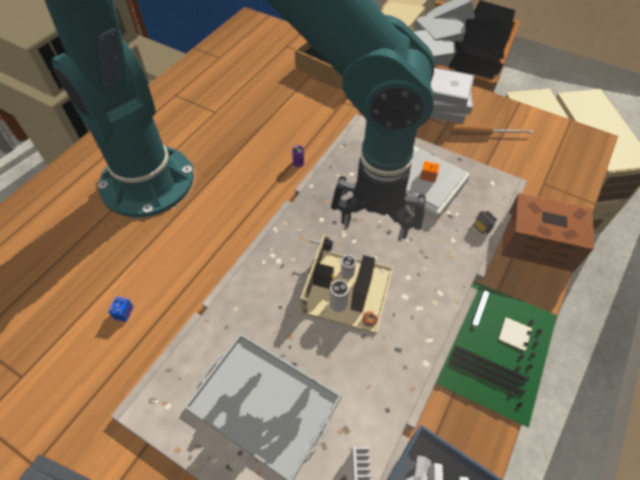

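The fan is at (322,261) and both cans at (273,302) and (273,208), standing where they were, and the choke hasn't moved. The relay stands on the pan at scene (430,170), the tray is empty, and the arm is clear of everything. I'll hand it in.

```bash
python3 -c "
from h import *
print(arm.finish_job())"
```

```text
the job is handed in; nothing more can be done
None
```

The job is done and handed in at about 58 s of the 128 s allowed; no verdict came back. I moved the fan, tall can and short can to the tray, then stood the orange relay on the scale's pan. After that I put the tall can, short can and fan back in that order.

The last checks, camera measurements in mm:

| Thing | Before (x, y) | At the end (x, y) |
|---|---|---|
| Fan | 592.0, -20.2 (yaw 13.8°) | 592.5, -20.2 (yaw 13.9°) |
| Tall can | 565.0, -63.9 | 564.8, -63.6 |
| Short can | 546.1, 8.3 | 545.8, 8.4 |
| Choke | 632.5, -63.8 | 632.4, -63.5 |

- **Relay:** right after release it stood upright at (590.5, 307.1), about 1.5 mm from the measured pan centre. In the last scene picture it was still on the pan.
- **Bystanders:** I never went near the transformer, the heat sink or either look-alike. I only checked these by eye in the pictures and did not measure them again.
- **Failed or doubtful reading:** the network missed the tall can once while it stood in the tray, so I located it from the depth image instead. No check failed or disagreed at the end.

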